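# Repack a divided instrument tray for the calliper

## Task

The calliper belongs in the divided tray, but no bay is long enough for it. Lift the small wooden case out of its end bay and stand it on the bench, then slide both dividers towards that end until the bay at the other end takes the calliper and the tape roll still lies in a bay of its own between the dividers. Lay the calliper flat and lengthwise in the long bay and put the case back in its end bay, turned crosswise; keep the case upright all along and leave the other things on the bench where they are.

Things in the scene. Friction and masses are not known exactly. Their poses are not given: they have to be found in the camera images.
- tray: Grey open tray fixed to the bench. Origin: centre of its underside; y along it, x across, z up. Inside y -145.5 to +145.5 mm, x -58 to +58 mm; floor 4 mm thick; walls 4 mm thick, 48 mm high; grip lips stand 19 mm out at the ends. Two white cross dividers (6 mm thick, floor to 44 mm above the bench) make 3 bays: long at +y (empty), middle (tape roll), short at -y (case).
- divider_a (a joint): How far (m) divider A, between long and middle bay, has slid towards the tray's -y end; it lies at tray y = 0.0575 - value. Clear length of the long bay = 0.085 + value; of the middle bay = 0.110 - A's value + B's value. Stops at 0 and 0.085. Stays where it is left; friction about 2 N.
- divider_b (a joint): How far (m) divider B, between the middle and the short bay, has slid towards the tray's -y end. It lies at tray y = -0.0585 - value; clear length of the short bay = 0.084 - value; stops at 0 and 0.048. It stays where it is left; sliding friction about 2 N.
- divider_a_tab (a point): Middle of divider A's finger tab: an upright tab centred over the divider, 34 mm wide across the tray, 8 mm thick along it, rising from the divider's top (44 mm above the bench) to 66 mm; the point is 56 mm above the bench. Axes as the tray's.
- divider_b_tab (a point): The same point of divider B's finger tab, of the same size; axes as the tray's.
- case: Small wooden hinged case of calibration weights with a brass catch, kept shut, 66 mm long (its x), 38 mm wide (its y), 40 mm high, 0.25 kg. Origin: centre of its underside, z up. It starts upright in the tray's short bay with its length along the tray. Between the dish and the dropper bottle, before the middle of the tray (world x 0.40 to 0.47, y -0.08 to 0.08), the bench is free.
- calliper: Black calliper lying flat, 150 mm long (its y, origin at mid-length), 46 mm wide (x -23 to 23), 12 mm high, 0.11 kg. Origin at underside height, z up. Beam, full length: x 5 to 18 mm, 2 to 6 mm above the underside; jaw block (does not slide here) at y 34 to 64, x 1 to 23, 8 mm high; jaws point to -x at y 56 to 75. Centre of mass near y = 20 mm. Starts on the bench, left or right.
- tape: Roll of green tape lying flat on the floor of the tray's middle bay, 64 mm across, 19 mm high. Origin: centre of its underside. It slides when a divider pushes it.
- scissors: Scissors with purple bows, 159 mm long, lying on the bench to the left or right in front of the tray, on the other side from the calliper. Leave alone.
- petri: Clear round dish, 64 mm across, 16 mm high, on the bench in front of the tray's left half. Leave alone.
- dropper: Amber dropper bottle, 31 mm across, 91 mm high, standing on the bench in front of the tray's right half. Leave alone.
- wash_bottle: White wash bottle with bent spout, 182 mm high, standing to the left of the tray. Leave alone.
Not all that is in view belongs to the job. Of the things that look like the calliper, take the one that is farthest from the robot's base at the start. Of the things that look like the case, the smaller one is meant.

How it is judged:
On the way, in this order (a step that is already met when the one before it is completed fails the run):
1. the case stands upright on the bench, outside the tray, let go of (height (world z) of case below 0.003 m and angle between case's own z axis and vertical below 0.1 rad and contact force between the fingers and case below 0.1 N and (x of case in the frame of tray below -0.075 m or x of case in the frame of tray above 0.075 m or y of case in the frame of tray below -0.16 m or y of case in the frame of tray above 0.16 m)), for 0.2 s.
2. both dividers are slid so that the clear lengths are at least 150 mm in the long bay, 63 mm in the middle bay (the tape roll lies in it) and 38 mm in the short bay (value of joint divider_a above 0.0655 m and y of divider_a_tab in the frame of divider_b_tab above 0.0695 m and value of joint divider_b below 0.0455 m), for 0.2 s.
At the end, for the whole second after the job is handed in: Calliper flat on the floor of the long bay, within 11 degrees of lengthwise; tape roll flat on the floor between the dividers; case upright on the floor of the short bay, its length within 17 degrees of crosswise; tilts under 3.5 degrees; all at rest (value of joint divider_a above 0.065 m and height (world z) of calliper between 0.001 and 0.0085 m and angle between each of calliper, tape, case's own z axis and vertical below 0.06 rad and angle between the y axis of calliper and the y axis of tray, either way round below 0.2 rad and y of calliper in the frame of divider_a_tab above 0.07 m and y of calliper in the frame of tray below 0.08 m and x of calliper in the frame of tray between -0.05 and 0.05 m and linear speed of each of calliper, tape, case below 0.02 m/s and height (world z) of tape between 0.001 and 0.0085 m and y of tape in the frame of divider_a_tab below -0.03 m and y of tape in the frame of divider_b_tab above 0.03 m and height (world z) of case between 0.001 and 0.0085 m and angle between the x axis of case and the x axis of tray, either way round below 0.3 rad and y of case in the frame of divider_b_tab below -0.018 m and y of case in the frame of tray above -0.135 m and x of case in the frame of tray between -0.04 and 0.04 m); the robot touches nothing.
It fails at once if the scissors, the dish, the dropper bottle or the wash bottle is shifted by more than 25 mm (distance of any of scissors, petri, dropper, wash_bottle from where it was at the start of the episode above 0.025 m).
It fails at once if the case is tipped over (more than 60 degrees) (angle between case's own z axis and vertical above 1.05 rad).
It also fails if it takes over 72 s, if anything falls off the work surface, if the arm or the gripper's body presses on something with over 40 N, if the wrist force passes 120 N, or if a joint passes its speed limit or range.

## Robot

A 6-joint arm with a two-finger parallel gripper is mounted at the origin on the work surface; the furniture and walls round the work are solid. World frame = base frame: x ahead of the robot, y to its left, z up, the work surface at z = 0. Lengths are in m, angles in rad, forces in N, time in s.
With the tool pointing down it reaches from about 0.275 to 0.875 m from the base axis. Payload 12.5 kg.
Tool frame: the origin (TCP) lies at the very end of the fingers, on their centre line; the grasp point (between the pads) lies 19 mm behind it; z points along the fingers, y is the direction in which the jaws open and shut (so a half turn about z gives the same grasp; the last joint's range is limited). The gripper opens to 85 mm and grips with 20 to 120 N. Pads are 22 mm wide; open, the fingers measure 114 mm over their backs; the gripper's body (76 mm by 85 mm) begins 54 mm behind the grasp point. The pads swing forward as they close: fully open they stand 13 mm farther back than shut.
Start: joints at [1.223, 0.351, 1.652, -0, 1.139, -0.085], TCP at [0.143, 0.531, 0.231] pointing down, gripper open.
Joint ranges: [-2.75, 2.75], [-0.79, 2.1], [0.01, 2.65], [-1.57, 4.71], [0.07, 3.14], [-2.87, 2.87]. Speed limits (rad/s): [2.22, 2.22, 2.79, 3.14, 3.14, 3.14].

## Interface

Orientations are given as a rotation vector (axis times angle).
In Python, from plant import manip gives the robot as it stands.
- The arm moves only by the tool play_rows, never from a script. Its argument "rows" is one flat list of numbers, 7 for each row, row after row: the turn, a rotation vector about the tool's x, y, z in rad, then the shift along the tool's x, y, z in mm, then the closure, from 0 (fully open) to 1 (shut). A call has 1 to 20 rows; each row shifts and turns the pose as measured when the row begins, along the tool's axes as they then stand; what a row does not reach is not made up. A row lasts 1/12 s, in which the tool goes at most 41.7 mm and 7.16 degrees, less where a joint would pass 70% of its speed; a pose out of reach is approached as far as the arm can. A call is refused whole if a number of a shift passes 41.7 or a number of a turn 0.125, either way. A call with a gripper value outside its range is refused whole. The fingers move at their own pace and stop on an object; "force" is the grip in N (left out, the last holds). Time passes only in rows, so rows that do not move let the fingers close. It gives the time, the measured TCP pose, the force and the opening at its end, in the units of the state.
- manip.get_obs(): the state, without advancing time (a new reading comes with each control period).
- manip.read_camera(name): name is "side" or "top"; returns the picture (384x512x3 uint8, blue, green, red); there is no depth.
- manip.camera_model(name): a dict with "fx", "fy", "cx", "cy" (pixels), "dist" ([k1, k2, p1, p2, k3] as OpenCV has them; the pictures are not rectified), "T" (4x4, takes a point from camera to world coordinates). Camera axes: x right, y down, z forward; pixel columns grow to the right and rows downward; lengths in m; the calibration is good to about 2 mm. A picture is of the moment at which its call begins. camera_model takes no time and is no camera call.
- manip.hand_in(): hands the job in, once; it reports no verdict.
Trained networks look in the newest picture that a camera, given by its name, has taken for a name from the list of things; names that differ only in an ending like _2 or _b are one class to them, and where a whole thing is asked for, a point or a joint stands for the part that bears it (a point fixed in the world has none). Each returns a list of dicts, best first, with "confidence" (0 to 1); they miss things now and then, are a little off and sometimes report something else, mostly with a low value. They report only what shows in the picture. A call takes as long as a camera call. They do not tell look-alikes from the thing itself.
- manip.look_for(label, camera): "rect" ([left, top, right, bottom] in pixels, round what is visible of it).
- manip.trace(label, camera): "region" (384x512 bool, what is visible of it) and "rect" ([left, top, right, bottom] in pixels, round what is visible of it).
The state is a dict: "clock": time; "joints": joint angles; "joint_velocities": joint speeds; "joint_torque": joint torques, N m; "tool_pos": TCP position; "tcp_rot": TCP orientation; "force": force on the tool from outside, world axes, zero at the start; "moment": the same for the moment, N m; "opening": finger opening in m.
Only numpy, scipy, OpenCV 4.12 (cv2) and the standard library are available. Lean on these libraries where they do the work, as an engineer would, in place of code of your own. Each camera call takes 0.05 s, during which the arm holds its last target.

## Working session

There is one attempt and no reset: what is moved stays moved. The work goes in short steps, Python scripts to look and compute and a tool call to move; the robot and the scene stay as the last step left them, time stands still between calls to the robot, and variables do not carry over. Pictures are saved under pics/ and viewed, and the job is handed in when it is done.

Besides the shell and the picture viewer there is one more tool, called after ">>>" in YAML: its name, and indented under it one key for each argument. play_rows: Moves the arm, as the interface text tells. Its arguments: {"type":"object","properties":{"rows":{"type":"array"},"force":{"type":"number"}},"required":["rows"]}

```bash
ls; mkdir -p pics; python3 - <<'E'
from plant import manip
import cv2
o=manip.get_obs()
for k,v in o.items(): print(k,v)
for n in("top","side"):
    im=manip.read_camera(n); cv2.imwrite(f"pics/{n}0.png",im)
    m=manip.camera_model(n); print(n,m)
E
```

```text
pics
clock 0.0
joints [ 1.22341308e+00  3.51238725e-01  1.65238681e+00 -7.28971904e-06
  1.13910716e+00 -8.45795777e-02]
joint_velocities [ 5.72971593e-04  8.67790033e-04  1.40334680e-03 -1.31488049e-03
  1.03215848e-05  8.21932088e-05]
joint_torque [-7.75195786e-04 -5.06095827e+01 -2.91415572e+01 -1.22903516e-04
  4.41612443e-03  3.77154299e-05]
tool_pos [0.14274255 0.53082804 0.23077123]
tcp_rot [-4.11588119e-01 -3.11427393e+00  1.75126568e-03]
force [-0.17401032  0.9053347  -0.82979201]
moment [ 0.04199309 -0.02584974  0.00175182]
opening 0.08550208012404834
top {'fx': 360.6604365876764, 'fy': 360.6604365876764, 'cx': 259.6973932622994, 'cy': 184.15509820913312, 'dist': array([-0.10318072,  0.        ,  0.        ,  0.        ,  0.        ]), 'T': array([[-0.02356756, -0.99391445,  0.1076041 ,  0.3246005 ],
       [-0.99962824,  0.02490444,  0.011097  ,  0.03141339],
       [-0.01370928, -0.10730257, -0.99413189,  1.1233264 ],
       [ 0.        ,  0.        ,  0.        ,  1.        ]])}
side {'fx': 347.20781901709955, 'fy': 347.20781901709955, 'cx': 255.6809756154466, 'cy': 190.34012661057272, 'dist': array([-0.09716292,  0.        ,  0.        ,  0.        ,  0.        ]), 'T': array([[ 0.98110345, -0.12567248,  0.14711374,  0.29544183],
       [-0.1928219 , -0.57222578,  0.79710562, -0.74410686],
       [-0.01599197, -0.81040983, -0.58564509,  0.64811242],
       [ 0.        ,  0.        ,  0.        ,  1.        ]])}
```

View pics/top0.png

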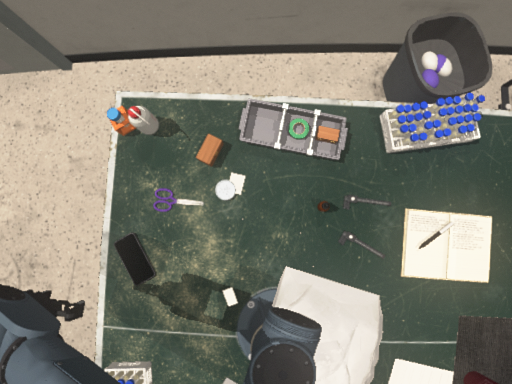

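View pics/side0.png

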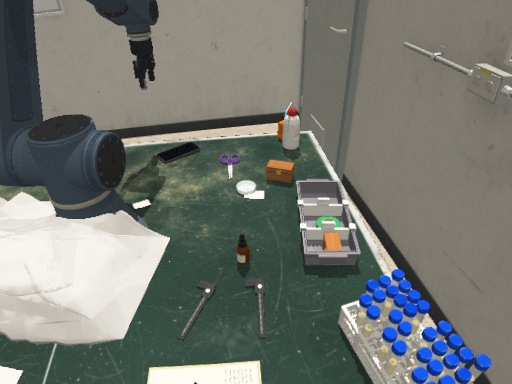

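Look-alikes: calliper at top (367,202) and (361,244), the first being farther from the base. Case in the tray at (328,133), and another box on the bench at (209,150). The one in the tray is expected to be the smaller. I'll measure them all next.

```bash
cat > h.py <<'E'
import numpy as np, cv2
from plant import manip
def ray(cam,uv):
    m=manip.camera_model(cam);K=np.array([[m['fx'],0,m['cx']],[0,m['fy'],m['cy']],[0,0,1]])
    p=cv2.undistortPoints(np.array(uv,float).reshape(-1,1,2),K,np.array(m['dist']))[:,0]
    d=np.c_[p,np.ones(len(p))]@m['T'][:3,:3].T
    return m['T'][:3,3],d
def w(cam,uv,z):
    c,d=ray(cam,uv); return c+d*((z-c[2])/d[:,2])[:,None]
def proj(cam,P):
    m=manip.camera_model(cam);K=np.array([[m['fx'],0,m['cx']],[0,m['fy'],m['cy']],[0,0,1]])
    Ti=np.linalg.inv(m['T']);r,_=cv2.Rodrigues(Ti[:3,:3])
    return cv2.projectPoints(np.array(P,float).reshape(-1,1,3),r,Ti[:3,3],K,np.array(m['dist']))[0][:,0]
def crop(cam,im,box,s,name):
    l,t,r,b=box; cv2.imwrite(f"pics/{name}.png",cv2.resize(im[t:b,l:r],None,fx=s,fy=s,interpolation=cv2.INTER_CUBIC))
def rectw(cam,reg,z):
    c=cv2.findContours(reg.astype(np.uint8),cv2.RETR_EXTERNAL,cv2.CHAIN_APPROX_NONE)[0]
    c=max(c,key=len)[:,0].astype(float)
    P=w(cam,c,z)[:,:2]
    return cv2.minAreaRect((P*1000).astype(np.float32))
E
python3 - <<'E'
from h import *
im=cv2.imread('pics/top0.png')
tr={}
for n,z in [('tray',.048),('case',.042),('calliper',.006),('tape',.021),('divider_a_tab',.05),('scissors',.004),('petri',.01),('dropper',.05),('wash_bottle',.1)]:
    r=manip.trace(n,'top')
    for q in r:
        if q['confidence']<.2: continue
        print(n,round(q['confidence'],2),np.round(q['rect']),[np.round(a,1) for a in rectw('top',q['region'],z)])
        np.save(f"pics/{n}_{int(q['rect'][0])}.npy",q['region'])
crop('top',im,(235,90,360,170),6,'tray0'); crop('top',im,(300,180,420,270),6,'cal0')
print(proj('top',[[0,0,0]]),manip.get_obs()['clock'])
E
```

```text
tray 0.68 [242. 100. 350. 160.] [array([609.2, -62.4]), array([327.4, 149.6]), np.float64(75.9)]
case 0.79 [196. 137. 223. 166.] [array([550.3, 195.1]), array([57.1, 85.6]), np.float64(61.9)]
case 0.55 [319. 128. 342. 143.] [array([ 590. , -167.8]), array([68.6, 47.7]), np.float64(75.9)]
calliper 0.68 [343. 193. 392. 207.] [array([ 388.4, -288. ]), array([ 39.7, 146.3]), np.float64(3.6)]
calliper 0.59 [340. 231. 387. 255.] [array([ 252.9, -270.2]), array([144.,  35.]), np.float64(66.6)]
calliper 0.59 [308. 114. 318. 154.] [array([ 585.5, -121.9]), array([14.9, 99.3]), np.float64(78.6)]
tape 0.57 [274. 100. 289. 150.] [array([626.5, -27.2]), array([ 18.9, 150.8]), np.float64(77.3)]
tape 0.54 [290. 119. 309. 138.] [array([614.9, -80.4]), array([62.8, 64.6]), np.float64(88.0)]
tape 0.26 [213. 180. 238. 200.] [array([429.2, 150.6]), array([61.1, 59.2]), np.float64(62.3)]
divider_a_tab 0.45 [274. 103. 289. 153.] [array([620.9, -26. ]), array([14.8, 51.9]), np.float64(74.5)]
scissors 0.8 [153. 188. 202. 209.] [array([404.1, 302.9]), array([155.8,  66.2]), np.float64(88.9)]
scissors 0.51 [270. 100. 288. 149.] [array([657.4, -31.7]), array([ 18.7, 100.2]), np.float64(74.5)]
petri 0.71 [212. 183. 237. 200.] [array([429.6, 152.1]), array([62.1, 61.4]), np.float64(44.0)]
dropper 0.57 [318. 203. 330. 214.] [array([ 369.1, -145. ]), array([33. , 26.8]), np.float64(88.5)]
wash_bottle 0.65 [214. 183. 236. 200.] [array([419.8, 145.2]), array([51.6, 54.6]), np.float64(89.1)]
wash_bottle 0.55 [131. 103. 160. 132.] [array([637.3, 387.4]), array([110.5,  66.9]), np.float64(53.0)]
[[277.53849512 329.10031471]] 0.55
```

View pics/tray0.png

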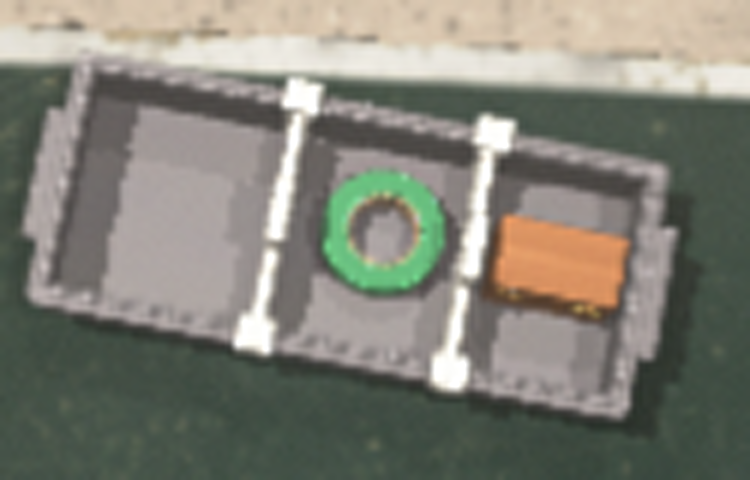

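View pics/cal0.png

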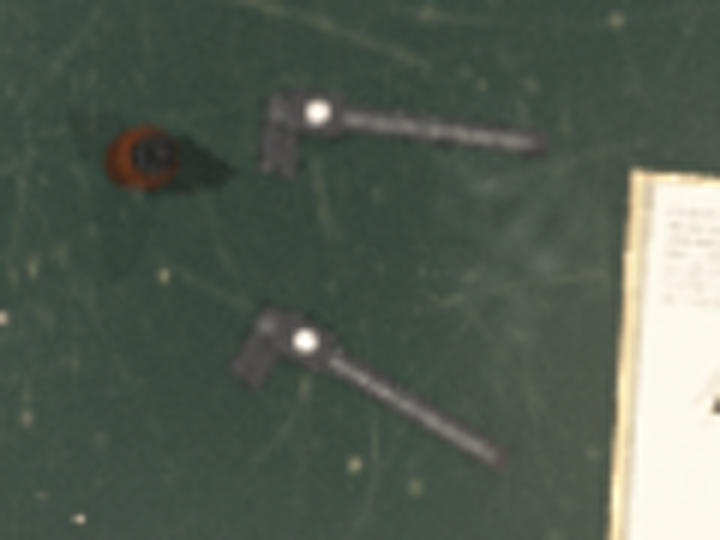

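```bash
python3 - <<'E'
from h import *
im=cv2.imread('pics/side0.png'); crop('side',im,(285,170,370,275),7,'tray0s')
im=cv2.imread('pics/top0.png'); crop('top',im,(310,115,350,155),14,'case0')
from scipy.optimize import least_squares
px=np.array([[78,60],[663,168],[628,413],[32,298]]); px=(px+.5)/6-.5+[235,90]
L=np.array([[62,149.5],[62,-149.5],[-62,-149.5],[-62,149.5]])/1e3
P=w('top',px,.048)[:,:2]; print(P)
def f(q):
    c,s=np.cos(q[2]),np.sin(q[2]); return (L@np.array([[c,s],[-s,c]])+q[:2]-P).ravel()
r=least_squares(f,[.6,-.06,0]); print(r.x,np.round(r.fun*1e3,1))
E
```

```text
[[ 0.70530948  0.07471769]
 [ 0.64055588 -0.22434367]
 [ 0.51337951 -0.19944511]
 [ 0.58014287  0.10045535]]
[ 0.60984693 -0.06215394 -0.21345984] [-3.2 -3.9 -1.8  2.9  4.2  4.3  0.8 -3.4]
```

View pics/tray0s.png

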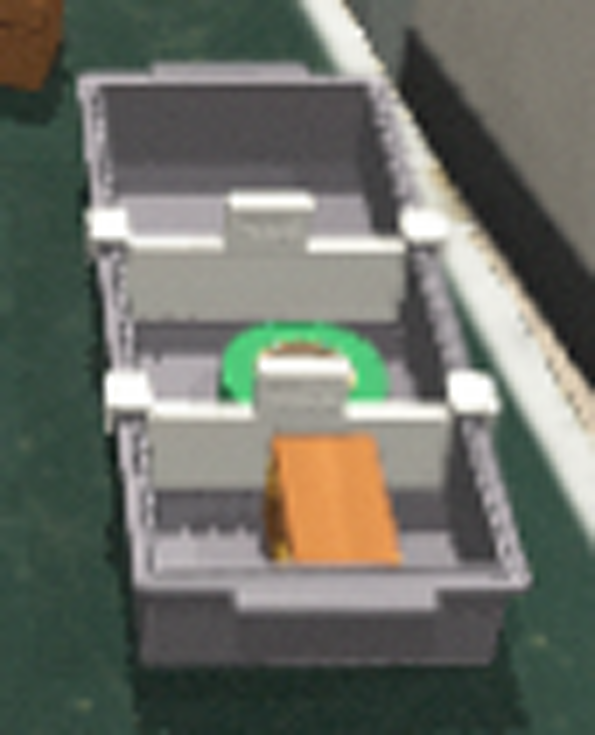

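View pics/case0.png

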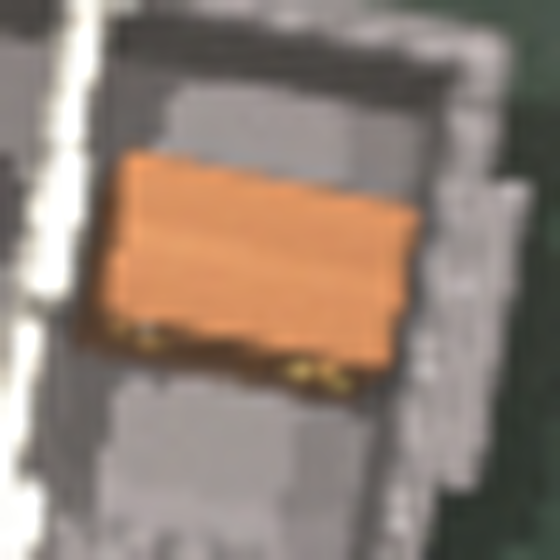

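```bash
python3 - <<'E'
from h import *
from scipy.optimize import least_squares
def cv(p,s,o): return (np.array(p)+.5)/s-.5+o
T=cv([[78,60],[663,168],[628,413],[32,298]],6,[235,90])
S=cv([[378,75],[525,582],[138,582],[82,78]],7,[285,170])
def cor(q,a,b,z):
    c,s=np.cos(q[2]),np.sin(q[2]);L=np.array([[a,b],[a,-b],[-a,-b],[-a,b]])
    xy=L@np.array([[c,s],[-s,c]])+q[:2]; return np.c_[xy,np.full(4,z)]
f=lambda q:np.r_[(proj('top',cor(q,.062+q[3],.1495+q[3],.048))-T).ravel(),(proj('side',cor(q,.062+q[3],.1495+q[3],.048))-S).ravel()]
r=least_squares(f,[.6,-.06,-.2,0]);q=r.x;print('tray',q,np.round(r.fun,1))
f=lambda q:(proj('top',cor(q,.062+q[3],.1495+q[3],.048))-T).ravel()
print(least_squares(f,[.6,-.06,-.2,0]).x)
f=lambda q:(proj('side',cor(q,.062+q[3],.1495+q[3],.048))-S).ravel()
print(least_squares(f,[.6,-.06,-.2,0]).x)
CT=cv([[130,152],[418,208],[388,365],[105,318]],14,[310,115]); CS=cv([[375,437],[400,562],[287,562],[275,437]],7,[285,170])
g=lambda c:np.r_[(proj('top',cor(c,.019,.033,.044))-CT).ravel(),(proj('side',cor(c,.019,.033,.044))-CS).ravel()]
r=least_squares(g,[.6,-.17,-.2]);print('case',r.x,np.round(r.fun,1))
print('caseTop size',w('top',CT,.044))
R=np.array([[np.cos(q[2]),-np.sin(q[2])],[np.sin(q[2]),np.cos(q[2])]])
print('case in tray',(r.x[:2]-q[:2])@R)
for p in [(272,200),(305,367)]:
    print('tab',(w('side',cv([p],7,[285,170]),.066)[0,:2]-q[:2])@R)
bench=np.load('pics/case_196.npy');print(rectw('top',bench,.045))
# calliper ends
ca=cv([[318,112],[540,142],[268,97],[280,170]],6,[300,180]); print('cal',w('top',ca,.006))
E
```

```text
tray [ 0.60887847 -0.06315509 -0.21887785  0.00328287] [ 0.9 -0.2  0.7  0.3 -0.4  0.5  0.1  0.6 -0.1 -0.4  0.2 -0.5  0.7 -0.5
 -0.2 -0.9]
[ 0.60984834 -0.06218503 -0.21332433  0.00309994]
[ 0.60772009 -0.0651631  -0.22294051  0.00312793]
case [ 0.59245018 -0.1704446  -0.2397609 ] [ 0.1 -0.1  0.5  0.5  0.4  1.1 -0.5 -0.1  0.1 -0.6  0.4  0.2  0.8 -0.
 -0.5 -0.8]
caseTop size [[ 0.618539   -0.14256226  0.044     ]
 [ 0.60458371 -0.20549793  0.044     ]
 [ 0.56949825 -0.19700137  0.044     ]
 [ 0.58135315 -0.13535739  0.044     ]]
case in tray [ 0.0072599  -0.10829692]
tab [0.00140007 0.03596809]
tab [ 0.00017621 -0.06440869]
((549.6994018554688, 194.5972137451172), (56.92243576049805, 85.32845306396484), 61.90970230102539)
cal [[ 0.39415541 -0.24427673  0.006     ]
 [ 0.37532747 -0.3607462   0.006     ]
 [ 0.40264222 -0.21846558  0.006     ]
 [ 0.36464413 -0.22296963  0.006     ]]
```

```bash
cat >> h.py <<'E'
from scipy.spatial.transform import Rotation as Ro
def plan(x,y,z,al=None,n=None,step=40,pr=True):
    """print rows toward a target (tool down, tool x at world angle al deg)"""
    o=manip.get_obs();p=o['tool_pos'];R=Ro.from_rotvec(o['tcp_rot']).as_matrix()
    a0=np.degrees(np.arctan2(R[1,0],R[0,0])); tilt=np.degrees(np.arccos(-R[2,2]))
    if al is None: al=a0
    da=np.radians((a0-al+180)%360-180)   # +turn about tool z lowers al
    D=np.array([x,y,z])-p
    N=n or max(1,int(np.ceil(max(np.linalg.norm(D)*1000/step,abs(da)/.12))))
    print('t',round(o['clock'],2),'at',np.round(p*1e3,1),'al',round(a0,1),'tilt',round(tilt,2),'open',round(o['opening']*1e3,1),'N',N,'j',np.round(o['joints'],2),'F',np.round(o['force'],1))
    # correct residual tilt
    a=np.radians(al);Rt=np.array([[np.cos(a),np.sin(a),0],[np.sin(a),-np.cos(a),0],[0,0,-1]])
    rv=Ro.from_matrix(R.T@Rt).as_rotvec()
    for i in range(N):
        Ri=R@Ro.from_rotvec(rv*i/N).as_matrix()
        s=Ri.T@(D/N)*1000
        print(*np.round(rv/N,3),*np.round(s,1),sep=', ')
E
python3 -c "
from h import *
plan(.592,-.170,.15,77)"
```

```text
t 0.55 at [142.9 531.1 231.3] al 164.9 tilt 0.0 open 85.6 N 21 j [ 1.22  0.35  1.65 -0.    1.14 -0.08] F [-0.2  0.1 -0.4]
-0.0, 0.0, 0.073, -29.3, -26.7, 3.9
-0.0, 0.0, 0.073, -31.2, -24.5, 3.9
-0.0, 0.0, 0.073, -32.9, -22.1, 3.9
-0.0, 0.0, 0.073, -34.4, -19.7, 3.9
-0.0, 0.0, 0.073, -35.8, -17.1, 3.9
-0.0, 0.0, 0.073, -36.9, -14.4, 3.9
-0.0, 0.0, 0.073, -37.9, -11.7, 3.9
-0.0, 0.0, 0.073, -38.6, -8.9, 3.9
-0.0, 0.0, 0.073, -39.2, -6.1, 3.9
-0.0, 0.0, 0.073, -39.5, -3.2, 3.9
-0.0, 0.0, 0.073, -39.6, -0.3, 3.9
-0.0, 0.0, 0.073, -39.6, 2.6, 3.9
-0.0, 0.0, 0.073, -39.3, 5.5, 3.9
-0.0, 0.0, 0.073, -38.8, 8.3, 3.9
-0.0, 0.0, 0.073, -38.0, 11.1, 3.9
-0.0, 0.0, 0.073, -37.1, 13.9, 3.9
-0.0, 0.0, 0.073, -36.0, 16.6, 3.9
-0.0, 0.0, 0.073, -34.7, 19.2, 3.9
-0.0, 0.0, 0.073, -33.2, 21.6, 3.9
-0.0, 0.0, 0.073, -31.6, 24.0, 3.9
-0.0, 0.0, 0.073, -29.7, 26.2, 3.9
```

>>> play_rows:
  rows: [0,0,0.073,-29,-27,4,0,0,0,0.073,-31,-25,4,0,0,0,0.073,-33,-22,4,0,0,0,0.073,-34,-20,4,0,0,0,0.073,-36,-17,4,0,0,0,0.073,-37,-14,4,0,0,0,0.073,-38,-12,4,0,0,0,0.073,-39,-9,4,0,0,0,0.073,-39,-6,4,0,0,0,0.073,-39,-3,4,0,0,0,0.073,-40,0,4,0,0,0,0.073,-40,3,4,0,0,0,0.073,-39,6,4,0,0,0,0.073,-39,8,4,0,0,0,0.073,-38,11,4,0.3,0,0,0.073,-37,14,4,0.3,0,0,0.073,-36,17,4,0.3,0,0,0.073,-35,19,4,0.3,0,0,0.073,-33,22,4,0.3,0,0,0.073,-31,24,4,0.3]
  force: 40

```text
clock: 2.22
tool_pos: [0.5657, -0.172, 0.1497]
tcp_rot: [2.444, 1.971, 0.019]
force: [0.1, 0.9, 0.9]
opening: 0.0599
```

```bash
python3 -c "
from h import *
plan(.592,-.170,.10,77)"
```

```text
t 2.22 at [ 565.7 -172.   149.7] al 77.8 tilt 0.71 open 59.9 N 2 j [-0.38  0.51  1.62  0.01  1.   -0.17] F [0.1 0.9 0.9]
0.004, -0.004, 0.007, 3.5, 12.4, 25.0
0.004, -0.004, 0.007, 3.7, 12.5, 24.9
```

>>> play_rows:
  rows: [0.004,-0.004,0.007,3.5,12.5,25,0.3,0.004,-0.004,0.007,3.5,12.5,25,0.3,0,0,0,0,0,0,0.3]

```text
clock: 2.47
tool_pos: [0.5962, -0.1793, 0.0981]
tcp_rot: [2.469, 1.935, 0.004]
force: [0.1, 0.3, -1.7]
opening: 0.0598
```

```bash
python3 -c "
from h import *
for n in('top','side'):
    im=manip.read_camera(n); cv2.imwrite(f'pics/{n}1.png',im)
    crop(n,im,(300,100,360,160) if n=='top' else (285,170,370,275),7,n+'1c')
plan(.592,-.170,.012,77)"
```

```text
t 2.57 at [ 595.8 -178.9  101.8] al 76.3 tilt 0.47 open 59.8 N 3 j [-0.37  0.63  1.56  0.    0.94 -0.13] F [-0.6 -0.4 -0.4]
0.003, 0.0, -0.004, 2.6, -2.2, 29.9
0.003, 0.0, -0.004, 2.6, -2.1, 29.9
0.003, 0.0, -0.004, 2.6, -2.0, 29.9
```

View pics/side1c.png

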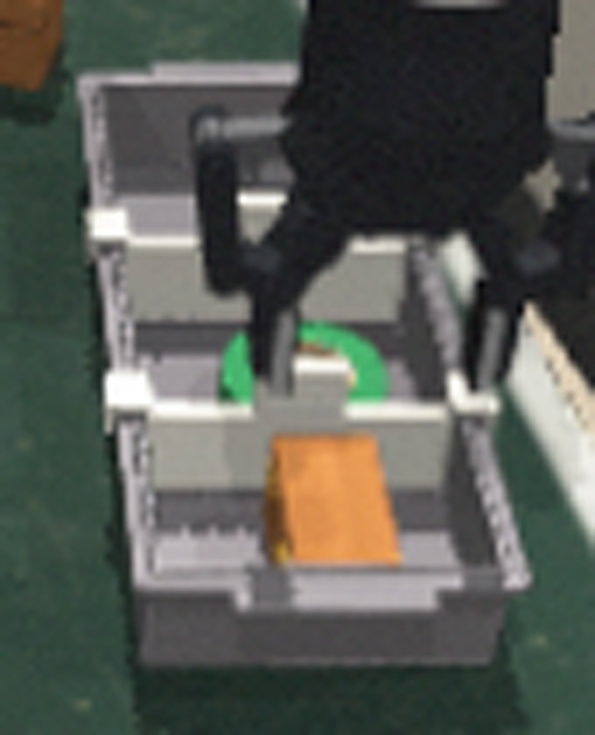

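>>> play_rows:
  rows: [0.003,0,-0.004,2.5,-2,25,0.3,0.003,0,-0.004,2.5,-2,25,0.3,0,0,0,2.5,-2,20,0.3,0,0,0,0,0,0,0.3]

```text
clock: 2.9
tool_pos: [0.5934, -0.1698, 0.0377]
tcp_rot: [2.451, 1.948, 0.009]
force: [-0.6, 1.0, -0.6]
opening: 0.0597
```

```bash
python3 -c "
from h import *
plan(.592,-.170,.012,77)"
```

```text
t 2.9 at [ 593.4 -169.8   37.7] al 77.0 tilt 0.68 open 59.7 N 1 j [-0.35  0.71  1.6  -0.    0.82 -0.13] F [-0.6  1.  -0.6]
0.012, 0.002, -0.001, -0.5, -1.6, 25.7
```

Down and grip.

>>> play_rows:
  rows: [0.006,0.001,0,0,-1,15,0.3,0.006,0.001,0,0,0,10,0.3,0,0,0,0,0,0,0.3,0,0,0,0,0,0,1,0,0,0,0,0,0,1,0,0,0,0,0,0,1,0,0,0,0,0,0,1,0,0,0,0,0,0,1]
  force: 40

```text
clock: 3.57
tool_pos: [0.5957, -0.1702, 0.0233]
tcp_rot: [2.45, 1.953, 0.009]
force: [0.2, 0.1, -3.4]
opening: 0.0375
```

```bash
python3 -c "
from h import *
plan(.592,-.170,.13,77)"
```

```text
t 3.57 at [ 595.7 -170.2   23.3] al 77.1 tilt 0.58 open 37.5 N 3 j [-0.35  0.74  1.6   0.    0.8  -0.13] F [ 0.2  0.1 -3.4]
0.003, 0.0, 0.001, -0.3, -0.9, -35.6
0.003, 0.0, 0.001, -0.3, -1.0, -35.6
0.003, 0.0, 0.001, -0.2, -1.1, -35.6
```

>>> play_rows:
  rows: [0,0,0,0,0,0,0.35,0,0,0,0,0,0,0.35,0,0,0,0,0,0,0.35,0.006,0,0,0,0,10,0.35,0,0,0,0,0,6,0.35,0,0,0,0,0,0,0.35]

```text
clock: 4.07
tool_pos: [0.5967, -0.1706, 0.0071]
tcp_rot: [2.453, 1.955, 0.004]
force: [-0.9, -1.0, 0.6]
opening: 0.0552
```

```bash
python3 -c "
from h import *
plan(.595,-.170,.012,77)"
```

```text
t 4.07 at [ 596.7 -170.6    7.1] al 77.1 tilt 0.35 open 55.2 N 1 j [-0.35  0.76  1.59 -0.    0.78 -0.13] F [-0.9 -1.   0.6]
0.006, 0.001, 0.002, 0.2, -1.8, -4.9
```

>>> play_rows:
  rows: [0.006,0,0,0,-1,-5,0.35,0,0,0,0,0,0,0.35,0,0,0,0,0,0,1,0,0,0,0,0,0,1,0,0,0,0,0,0,1,0,0,0,0,0,0,1,0,0,0,0,0,0,1]
  force: 40

```text
clock: 4.65
tool_pos: [0.5952, -0.1701, 0.0117]
tcp_rot: [-2.456, -1.957, 0.004]
force: [-0.8, -1.1, -1.2]
opening: 0.0377
```

```bash
python3 -c "
from h import *
plan(.595,-.170,.13,77)"
```

```text
t 4.65 at [ 595.2 -170.1   11.7] al 77.1 tilt 0.14 open 37.7 N 3 j [-0.35  0.76  1.59 -0.    0.79 -0.13] F [-0.8 -1.1 -1.2]
-0.001, 0.0, 0.001, -0.0, -0.2, -39.4
-0.001, 0.0, 0.001, 0.0, -0.1, -39.4
-0.001, 0.0, 0.001, 0.0, -0.1, -39.4
```

>>> play_rows:
  rows: [0,0,0,0,0,-20,1,0,0,0,0,0,-30,1,0,0,0,0,0,-35,1,0,0,0,0,0,-30,1,0,0,0,0,0,0,1]

```text
clock: 5.07
tool_pos: [0.5932, -0.1693, 0.1278]
tcp_rot: [-2.451, -1.953, 0.01]
force: [1.1, 0.3, -2.3]
opening: 0.0376
```

```bash
python3 -c "
from h import *
plan(.435,-.005,.11,77,n=8)"
```

```text
t 5.07 at [ 593.2 -169.3  127.8] al 77.1 tilt 0.6 open 37.6 N 8 j [-0.35  0.59  1.55 -0.    1.01 -0.13] F [ 1.1  0.3 -2.3]
-0.001, 0.0, 0.0, 15.6, -23.8, 2.5
-0.001, 0.0, 0.0, 15.6, -23.8, 2.4
-0.001, 0.0, 0.0, 15.6, -23.9, 2.4
-0.001, 0.0, 0.0, 15.6, -23.9, 2.4
-0.001, 0.0, 0.0, 15.6, -23.9, 2.4
-0.001, 0.0, 0.0, 15.6, -23.9, 2.3
-0.001, 0.0, 0.0, 15.6, -23.9, 2.3
-0.001, 0.0, 0.0, 15.6, -23.9, 2.3
```

>>> play_rows:
  rows: [0,0,0,15,-24,0,1,0,0,0,15,-24,0,1,0,0,0,16,-24,0,1,0,0,0,16,-24,0,1,0,0,0,16,-24,5,1,0,0,0,16,-24,5,1,0,0,0,16,-24,5,1,0,0,0,16,-24,5,1,0,0,0,0,0,0,1]

```text
clock: 5.82
tool_pos: [0.4239, 0.0019, 0.1046]
tcp_rot: [-2.454, -1.948, 0.013]
force: [-0.1, -1.0, -3.9]
opening: 0.0374
```

```bash
python3 -c "
from h import *
plan(.435,-.005,.009,77)"
```

```text
t 5.82 at [423.9   1.9 104.6] al 76.9 tilt 0.68 open 37.4 N 3 j [-0.11  0.33  2.07  0.    0.75  0.12] F [-0.1 -1.  -3.9]
-0.004, 0.0, -0.001, -1.3, 4.5, 31.8
-0.004, 0.0, -0.001, -1.4, 4.4, 31.8
-0.004, 0.0, -0.001, -1.4, 4.3, 31.9
```

>>> play_rows:
  rows: [-0.004,0,0,0,4,30,1,-0.004,0,0,0,4,30,1,-0.004,0,0,0,2,20,1,0,0,0,0,0,0,1,0,0,0,0,0,0,1]

```text
clock: 6.23
tool_pos: [0.432, 0.001, 0.0212]
tcp_rot: [2.456, 1.956, -0.0]
force: [0.0, -0.8, -1.5]
opening: 0.0378
```

```bash
python3 -c "
from h import *
plan(.435,-.002,.009,77)"
```

```text
t 6.23 at [432.    1.   21.2] al 77.1 tilt 0.11 open 37.8 N 1 j [-0.1   0.51  2.09 -0.    0.54  0.12] F [ 0.  -0.8 -1.5]
0.001, 0.001, 0.002, -2.2, 3.6, 12.2
```

>>> play_rows:
  rows: [0,0,0,0,0,7,1,0,0,0,0,0,4,1,0,0,0,0,0,2,1,0,0,0,0,0,0,1]

```text
clock: 6.57
tool_pos: [0.4332, 0.0006, 0.0094]
tcp_rot: [2.455, 1.955, 0.003]
force: [0.6, 0.0, -3.0]
opening: 0.0375
```

>>> play_rows:
  rows: [0,0,0,0,0,2,1,0,0,0,0,0,0,1,0,0,0,0,0,0,0.3,0,0,0,0,0,0,0.3,0,0,0,0,0,0,0.3,0,0,0,0,0,0,0.3,0,0,0,0,0,-30,0.3,0,0,0,0,0,-35,0.3,0,0,0,0,0,-35,0.3,0,0,0,0,0,-20,0.6,0,0,0,0,0,0,0.6]

```text
clock: 7.48
tool_pos: [0.4329, 0.0008, 0.1333]
tcp_rot: [2.455, 1.955, 0.003]
force: [0.9, -0.6, 0.1]
opening: 0.0367
```

```bash
python3 - <<'E'
from h import *
for n,b in(('top',(235,90,360,170)),('side',(220,170,370,275))):
    im=manip.read_camera(n); cv2.imwrite(f'pics/{n}2.png',im)
    crop(n,im,b,5,n+'2c')
    for q in manip.trace('divider_b',n)[:4]: print(n,q['confidence'],q['rect'])
plan(.595,-.12,.13,167.5)
E
```

```text
top 0.72 [275.1, 101.8, 287.9, 145.6]
top 0.39 [318.6, 205.7, 330.5, 213.3]
side 0.75 [298.2, 200.8, 349.1, 217.8]
side 0.66 [304.4, 221.1, 355.9, 242.5]
t 7.68 at [430.7   0.9 128.9] al 77.1 tilt 0.2 open 33.9 N 14 j [-0.11  0.29  2.04 -0.    0.81  0.12] F [ 0.1 -0.2 -0.5]
-0.0, -0.0, -0.113, -5.8, 13.4, -0.1
-0.0, -0.0, -0.113, -7.3, 12.6, -0.1
-0.0, -0.0, -0.113, -8.6, 11.7, -0.1
-0.0, -0.0, -0.113, -9.9, 10.7, -0.1
-0.0, -0.0, -0.113, -11.0, 9.5, -0.1
-0.0, -0.0, -0.113, -12.0, 8.2, -0.1
-0.0, -0.0, -0.113, -12.9, 6.8, -0.1
-0.0, -0.0, -0.113, -13.6, 5.3, -0.1
-0.0, -0.0, -0.113, -14.1, 3.7, -0.1
-0.0, -0.0, -0.113, -14.4, 2.1, -0.1
-0.0, -0.0, -0.113, -14.6, 0.5, -0.1
-0.0, -0.0, -0.113, -14.5, -1.1, -0.1
-0.0, -0.0, -0.113, -14.3, -2.8, -0.1
-0.0, -0.0, -0.113, -13.9, -4.4, -0.1
```

View pics/side2c.png

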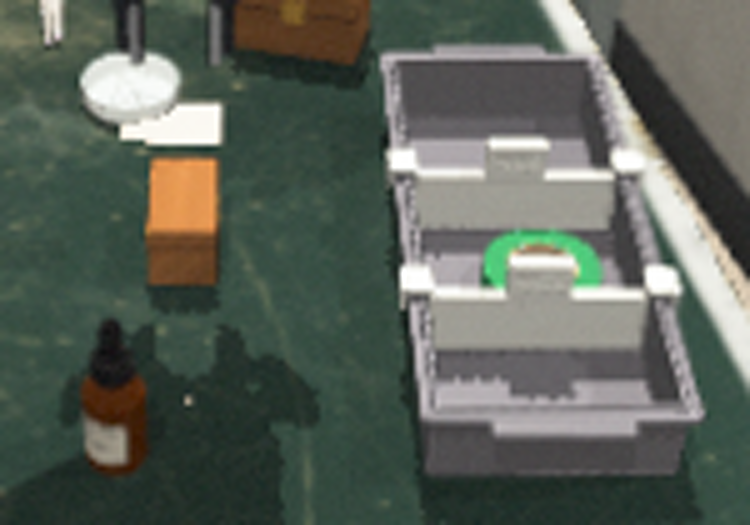

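View pics/top2c.png

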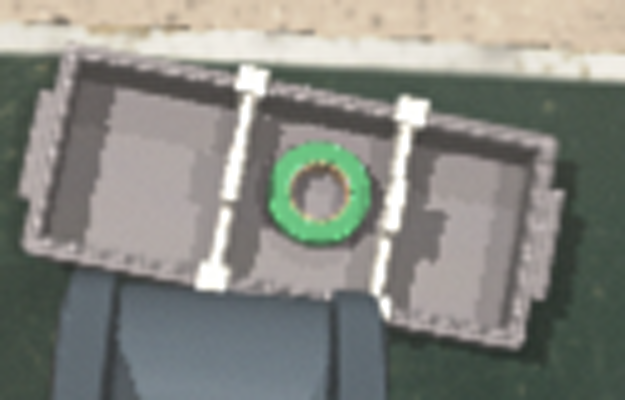

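```bash
python3 - <<'E'
from h import *
def cv_(p,s,o): return (np.array(p)+.5)/s-.5+o
q=np.array([.6089,-.0632,-.2185])
R=np.array([[np.cos(q[2]),-np.sin(q[2])],[np.sin(q[2]),np.cos(q[2])]])
for nm,p in [('A',(518,146)),('B',(542,262))]:
    W=w('side',cv_([p],5,[220,170]),.066)[0,:2]; print(nm,W,(W-q[:2])@R)
for nm,p in [('Aears',[(252,80),(212,275)]),('Aline',[(233,170)]),('Bear',[(412,111)]),('Bline',[(396,190)])]:
    for z in (.05,.066):
        W=w('top',cv_(p,5,[235,90]),z).mean(0)[:2]; print(nm,z,W,(W-q[:2])@R)
c=manip.trace('tape','top')
for k in c: print(k['confidence'],k['rect'],(np.array(rectw('top',k['region'],.02)[0])/1e3-q[:2])@R)
E
```

```text
A [ 0.6163932  -0.03106417] [0.0003491  0.03299602]
B [ 0.59470972 -0.12598658] [-0.00024292 -0.06436972]
Aears 0.05 [ 0.62107593 -0.02607468] [0.00383894 0.03888194]
Aears 0.066 [ 0.61665639 -0.02521771] [-0.00066128  0.03876053]
Aline 0.05 [ 0.62524165 -0.02670233] [0.00804167 0.03917219]
Aline 0.066 [ 0.62076001 -0.02583601] [0.0034788  0.03904646]
Bear 0.05 [ 0.66004663 -0.13801588] [ 0.06614806 -0.06195021]
Bear 0.066 [ 0.65504616 -0.13549021] [ 0.060719   -0.06056852]
Bline 0.05 [ 0.61030744 -0.12588935] [ 0.01496286 -0.06089374]
Bline 0.066 [ 0.60604842 -0.12354444] [ 0.01029682 -0.0595278 ]
```

>>> play_rows:
  rows: [0,0,-0.113,-6,13,0,0.55,0,0,-0.113,-7,13,0,0.55,0,0,-0.113,-9,12,0,0.55,0,0,-0.113,-10,11,0,0.55,0,0,-0.113,-11,10,0,0.55,0,0,-0.113,-12,8,0,0.55,0,0,-0.113,-13,7,0,0.55,0,0,-0.113,-14,5,0,0.55,0,0,-0.113,-14,4,0,0.55,0,0,-0.113,-14,2,0,0.55,0,0,-0.113,-15,0,0,0.55,0,0,-0.113,-15,-1,0,0.55,0,0,-0.113,-14,-3,0,0.55,0,0,-0.113,-14,-4,0,0.55,0,0,0,0,0,0,0.55]

```text
clock: 8.98
tool_pos: [0.5965, -0.1194, 0.0997]
tcp_rot: [-0.21, -3.091, -0.007]
force: [-0.2, 1.0, -0.0]
opening: 0.0385
```

```bash
python3 - <<'E'
from h import *
plan(.5953,-.1244,.085,167.5)
E
```

```text
t 8.98 at [ 596.5 -119.4   99.7] al 172.2 tilt 2.53 open 38.5 N 1 j [-0.27  0.63  1.57 -0.01  0.99 -1.7 ] F [-0.2  1.  -0. ]
-0.0, -0.044, 0.082, -0.1, -5.1, 14.7
```

>>> play_rows:
  rows: [0,-0.044,0.082,0,-5,12,0.55,0,0,0,0,0,0,0.55,0,0,0,0,0,0,0.55]

```text
clock: 9.23
tool_pos: [0.5931, -0.1236, 0.0833]
tcp_rot: [-0.355, -3.115, -0.001]
force: [0.0, -0.4, 0.1]
opening: 0.038
```

```bash
python3 - <<'E'
from h import *
plan(.5953,-.1244,.048,167.5)
im=manip.read_camera('side'); crop('side',im,(285,170,370,275),7,'s3c')
plan(.5953,-.1244,.048,167.5)
E
```

```text
t 9.23 at [ 593.1 -123.6   83.3] al 167.0 tilt 0.36 open 38.0 N 1 j [-0.28  0.63  1.61 -0.    0.91 -1.63] F [ 0.  -0.4  0.1]
0.0, -0.006, -0.009, -2.5, -0.3, 35.3
t 9.28 at [ 592.8 -123.4   83.1] al 167.0 tilt 0.41 open 38.2 N 1 j [-0.28  0.63  1.61 -0.    0.91 -1.63] F [-0.5  0.4 -0.4]
0.0, -0.007, -0.009, -2.9, -0.4, 35.1
```

View pics/s3c.png

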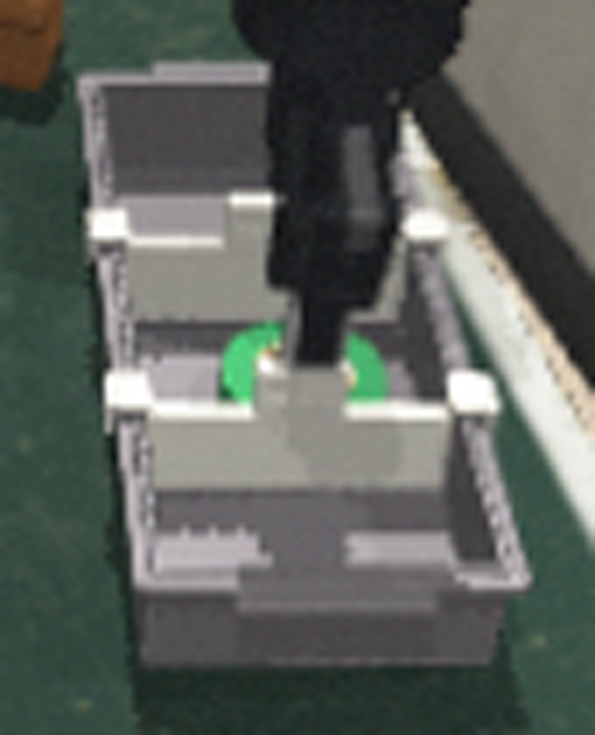

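>>> play_rows:
  rows: [0,-0.006,-0.009,-2,-1,18,0.55,0,0,0,0,0,14,0.55,0,0,0,0,0,0,0.55,0,0,0,0,0,0,1,0,0,0,0,0,0,1,0,0,0,0,0,0,1,0,0,0,0,0,0,1,0,0,0,0,0,0,1]
  force: 30

```text
clock: 9.95
tool_pos: [0.5942, -0.1232, 0.0515]
tcp_rot: [-0.339, -3.119, -0.001]
force: [2.7, -0.1, -8.1]
opening: 0.0072
```

```bash
python3 - <<'E'
from h import *
plan(.5953,-.1244,.048,167.5)
o=manip.get_obs()['tool_pos'][:2]
q=np.array([.6089,-.0632,-.2185])
R=np.array([[np.cos(q[2]),-np.sin(q[2])],[np.sin(q[2]),np.cos(q[2])]])
print((o-q[:2])@R)
im=manip.read_camera('side'); crop('side',im,(285,170,370,275),7,'s4c')
E
```

```text
t 9.95 at [ 594.2 -123.2   51.5] al 167.6 tilt 0.24 open 7.2 N 1 j [-0.28  0.68  1.62  0.    0.85 -1.64] F [ 2.7 -0.1 -8.1]
0.0, -0.004, 0.002, -1.3, -0.9, 3.5
[-0.00131649 -0.06176615]
```

View pics/s4c.png

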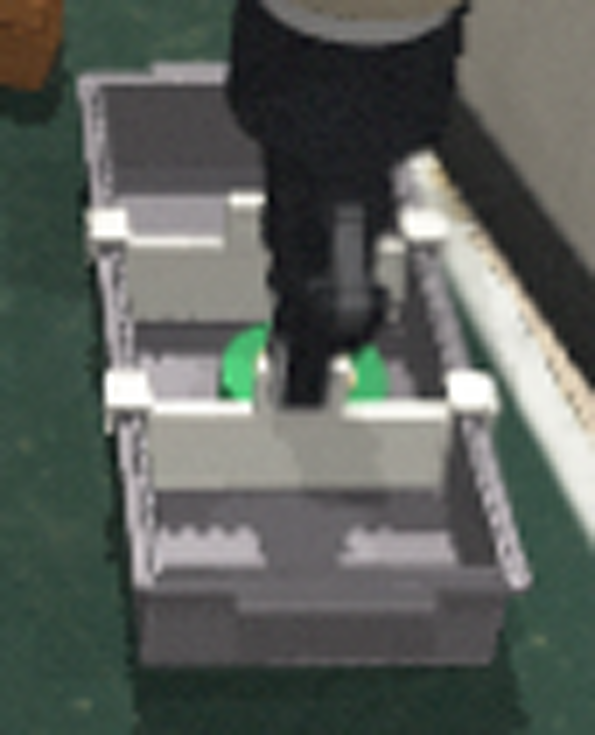

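>>> play_rows:
  rows: [0,0,0,0,-5,0,1,0,0,0,0,-7,0,1,0,0,0,0,-7,0,1,0,0,0,0,-6,0,1,0,0,0,0,0,0,1,0,0,0,0,0,0,1]

```text
clock: 10.5
tool_pos: [0.5882, -0.1498, 0.0515]
tcp_rot: [-0.34, -3.119, -0.004]
force: [1.6, 2.0, -6.2]
opening: 0.0073
```

```bash
cat >>h.py <<'E'
Q=np.array([.6089,-.0632,-.2185])
RQ=np.array([[np.cos(Q[2]),-np.sin(Q[2])],[np.sin(Q[2]),np.cos(Q[2])]])
def tw(x,y): return Q[:2]+RQ@np.array([x,y])
def wt(p): return (np.array(p)[:2]-Q[:2])@RQ
E
python3 - <<'E'
from h import *
x,y=tw(0,-.0935)
plan(x,y,.051,167.5); print(wt(manip.get_obs()['tool_pos']))
E
```

```text
t 10.5 at [ 588.2 -149.8   51.5] al 167.5 tilt 0.28 open 7.3 N 1 j [-0.33  0.68  1.62  0.    0.85 -1.68] F [ 1.6  2.  -6.2]
0.002, -0.005, 0.001, -1.4, -4.4, 0.4
[-0.00144725 -0.08906656]
```

>>> play_rows:
  rows: [0,0,0,0,-5,0,1,0,0,0,0,0,0,1,0,0,0,0,0,0,1]

```text
clock: 10.75
tool_pos: [0.5869, -0.1556, 0.0515]
tcp_rot: [-0.341, -3.119, -0.003]
force: [1.5, 1.7, -6.0]
opening: 0.0072
```

```bash
python3 - <<'E'
from h import *
print(wt(manip.get_obs()['tool_pos']), manip.get_obs()['tool_pos'])
E
```

```text
[-0.00147376 -0.09495206] [ 0.58687895 -0.15557499  0.05146461]
```

>>> play_rows:
  rows: [0,0,0,0,0,0,0.55,0,0,0,0,0,0,0.55,0,0,0,0,0,0,0.55,0,0,0,0,0,-25,0.55,0,0,0,0,0,-25,0.55,0,0,0,2,20,0,0.55,0,0,0,0,30,0,0.55,0,0,0,0,30,0,0.55,0,0,0,0,30,0,0.55,0,0,0,0,20,0,0.55,0,0,0,0,0,0,0.55,0,0,0,0,0,0,0.55]

```text
clock: 11.75
tool_pos: [0.6163, -0.0242, 0.1096]
tcp_rot: [0.339, 3.119, -0.001]
force: [-0.0, 0.2, -0.1]
opening: 0.0385
```

```bash
python3 - <<'E'
from h import *
x,y=tw(0,.0365)
plan(x,y,.051,167.5); print(wt(manip.get_obs()['tool_pos']))
im=manip.read_camera('side'); crop('side',im,(285,170,370,275),7,'s5c')
E
```

```text
t 11.75 at [616.3 -24.2 109.6] al 167.6 tilt 0.23 open 38.5 N 2 j [-0.11  0.61  1.57 -0.    0.96 -1.47] F [-0.   0.2 -0.1]
-0.0, 0.002, 0.001, -0.5, -1.6, 29.3
-0.0, 0.002, 0.001, -0.5, -1.6, 29.3
[-0.00118231  0.03969061]
```

View pics/s5c.png

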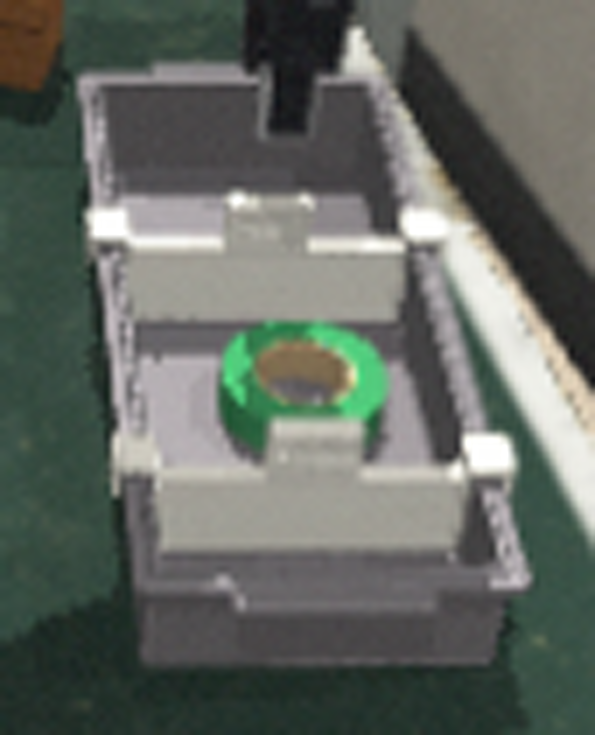

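>>> play_rows:
  rows: [0,0,0,0,-2,25,0.55,0,0,0,0,-1,22,0.55,0,0,0,0,0,10,0.55,0,0,0,0,0,0,0.55]

```text
clock: 12.13
tool_pos: [0.6168, -0.0313, 0.0527]
tcp_rot: [0.343, 3.115, -0.002]
force: [0.5, -0.5, -0.2]
opening: 0.0384
```

```bash
python3 - <<'E'
from h import *
x,y=tw(0,.0365)
plan(x,y,.051,167.5); print(wt(manip.get_obs()['tool_pos']))
E
```

```text
t 12.13 at [616.8 -31.3  52.7] al 167.4 tilt 0.47 open 38.4 N 1 j [-0.13  0.69  1.6  -0.    0.85 -1.48] F [ 0.5 -0.5 -0.2]
-0.001, 0.008, -0.001, 0.8, 3.7, 1.7
[0.00078878 0.03284794]
```

>>> play_rows:
  rows: [0,0.004,0,0,3,1,0.55,0,0,0,0,0,0,1,0,0,0,0,0,0,1,0,0,0,0,0,0,1,0,0,0,0,0,0,1,0,0,0,0,0,0,1]

```text
clock: 12.63
tool_pos: [0.618, -0.0297, 0.0537]
tcp_rot: [0.346, 3.118, -0.002]
force: [1.7, -0.2, -6.9]
opening: 0.007
```

```bash
python3 - <<'E'
from h import *
x,y=tw(0,-.021)
plan(x,y,.051,167.5); print(wt(manip.get_obs()['tool_pos']))
im=manip.read_camera('side'); crop('side',im,(285,170,370,275),5,'s6c')
E
```

```text
t 12.63 at [618.  -29.7  53.7] al 167.3 tilt 0.29 open 7.0 N 2 j [-0.12  0.69  1.59 -0.    0.86 -1.47] F [ 1.7 -0.2 -6.9]
-0.0, 0.002, -0.002, 0.8, -27.8, 1.4
-0.0, 0.002, -0.002, 0.8, -27.8, 1.4
[0.00166198 0.03464501]
```

View pics/s6c.png

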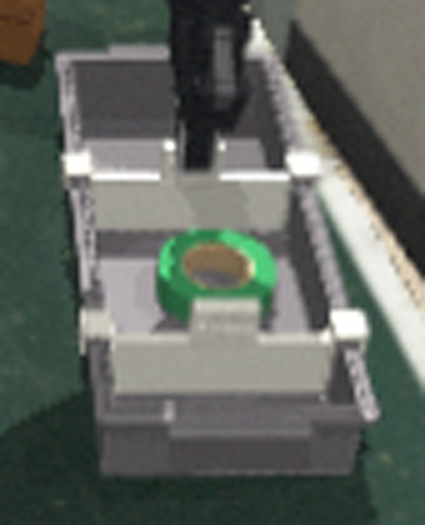

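>>> play_rows:
  rows: [0,0,0,0,-5,0,1,0,0,0,0,-8,0,1,0,0,0,0,-8,0,1,0,0,0,0,-8,0,1,0,0,0,0,-8,0,1,0,0,0,0,-7,0,1,0,0,0,0,-5,0,1,0,0,0,0,0,0,1,0,0,0,0,0,0,1]

```text
clock: 13.43
tool_pos: [0.6059, -0.0831, 0.0537]
tcp_rot: [0.348, 3.117, 0.0]
force: [2.7, 1.1, -6.2]
opening: 0.0069
```

```bash
python3 - <<'E'
from h import *
x,y=tw(0,-.021)
plan(x,y,.051,167.5); print(wt(manip.get_obs()['tool_pos']))
E
```

```text
t 13.43 at [605.9 -83.1  53.7] al 167.2 tilt 0.29 open 6.9 N 1 j [-0.21  0.68  1.61  0.    0.85 -1.56] F [ 2.7  1.1 -6.2]
0.001, 0.005, -0.005, 1.4, -0.9, 2.7
[ 0.00140146 -0.02007094]
```

>>> play_rows:
  rows: [0,0,0,0,0,0,0.55,0,0,0,0,0,0,0.55,0,0,0,0,0,0,0.55,0,0,0,0,0,-25,0.5,0,0,0,0,0,-30,0.5,0,0,0.12,10,20,-10,0.5,0,0,0.12,20,30,0,0.5,0,0,0.12,30,20,0,0.5,0,0,0.12,30,15,0,0.5,0,0,0,0,0,0,0.5]

```text
clock: 14.27
tool_pos: [0.5572, 0.0371, 0.1254]
tcp_rot: [1.107, 2.927, 0.002]
force: [1.1, -0.0, -1.1]
opening: 0.0427
```

```bash
python3 - <<'E'
from h import *
for n,b in(('top',(235,90,400,215)),('side',(220,170,370,275))):
    im=manip.read_camera(n); cv2.imwrite(f'pics/{n}7.png',im)
    crop(n,im,b,5 if n=='side' else 4,n+'7c')
plan(.43,-.25,.13,80)
for q in manip.trace('calliper','top'): print(q['confidence'],q['rect'],rectw('top',q['region'],.006))
E
```

```text
t 14.37 at [559.5  34.2 125.7] al 139.2 tilt 0.82 open 42.4 N 9 j [-0.02  0.49  1.73 -0.    0.91 -0.88] F [ 0.3 -0.4  0.2]
0.001, 0.001, 0.115, -9.8, -33.3, -0.6
0.001, 0.001, 0.115, -13.5, -32.0, -0.5
0.001, 0.001, 0.115, -17.1, -30.2, -0.5
0.001, 0.001, 0.115, -20.4, -28.0, -0.5
0.001, 0.001, 0.115, -23.5, -25.5, -0.5
0.001, 0.001, 0.115, -26.3, -22.7, -0.4
0.001, 0.001, 0.115, -28.7, -19.5, -0.4
0.001, 0.001, 0.115, -30.7, -16.1, -0.5
0.001, 0.001, 0.115, -32.4, -12.5, -0.5
0.66 [339.6, 232.5, 389.1, 260.8] ((250.32855224609375, -271.12591552734375), (152.7049560546875, 42.381858825683594), 66.59092712402344)
0.56 [346.9, 193.4, 392.8, 210.9] ((382.8799743652344, -289.430908203125), (145.8986358642578, 40.4751091003418), 88.49776458740234)
```

View pics/side7c.png

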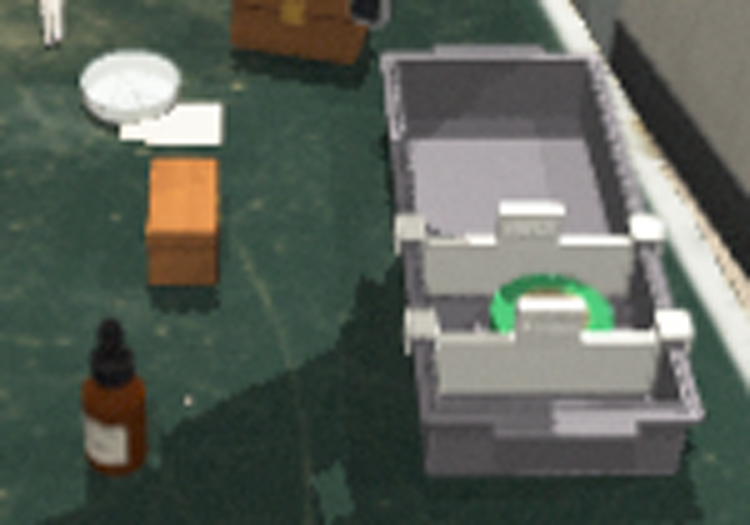

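View pics/top7c.png

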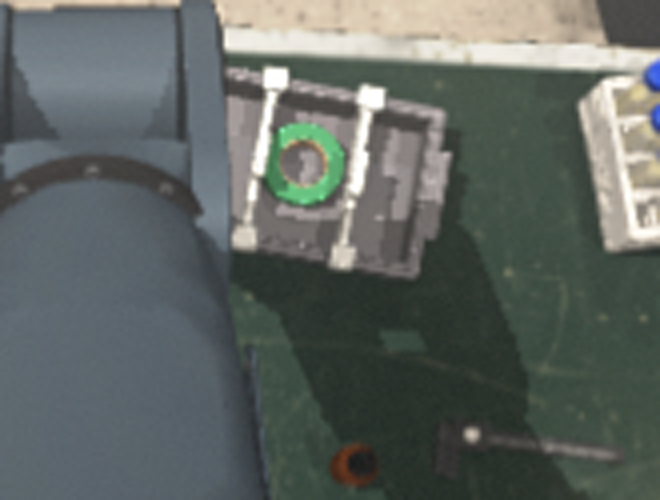

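```bash
python3 - <<'E'
from h import *
from scipy.optimize import minimize
def cv_(p,s,o): return (np.array(p)+.5)/s-.5+o
for nm,p in [('A',[(275,79),(243,238)]),('B',[(371,97),(342,257)])]:
    print(nm,wt(w('top',cv_(p,4,[235,90]),.05).mean(0)))
for nm,p in [('A',(530,209)),('B',(552,304))]: print(nm,'side',wt(w('side',cv_([p],5,[220,170]),.066)[0]))
im=manip.read_camera('side'); crop('side',im,(230,265,290,345),8,'cs')
regs={'top':np.load('pics/calliper_343.npy')}
for q in manip.trace('calliper','side'):
    print('side',q['confidence'],q['rect'])
    if q['confidence']>.3 and q['rect'][0]>235 and 'side' not in regs: regs['side']=q['region']
def poly(q,cam,S=4):
    c,s=np.cos(q[2]),np.sin(q[2]); out=np.zeros((384*S,512*S),np.float32)
    for x0,x1,y0,y1,z0,z1 in [(5,18,-75,75,2,6),(1,23,34,64,0,8),(-23,18,56,75,1,7)]:
        L=np.array([(x,y,z) for x in(x0,x1) for y in(y0,y1) for z in (z0,z1)])/1e3
        W=np.c_[L[:,0]*c-L[:,1]*s+q[0],L[:,0]*s+L[:,1]*c+q[1],L[:,2]]
        h=cv2.convexHull(proj(cam,W).astype(np.float32))
        cv2.fillConvexPoly(out,np.round((h+.5)*S*16).astype(np.int32),1,shift=4)
    return cv2.resize(out,(512,384),interpolation=cv2.INTER_AREA)
def cost(v,cams):
    q=[v[0]/1e3,v[1]/1e3,v[2]/50]
    return sum(-np.minimum(a:=poly(q,c),b:=regs[c].astype(np.float32)).sum()/np.maximum(a,b).sum() for c in cams)
for cams in (['top'],['side'],['top','side']):
    if any(c not in regs for c in cams): continue
    r=min((minimize(cost,[380,-290,t],args=(cams,),method='Nelder-Mead',options=dict(initial_simplex=[[380,-290,t],[390,-290,t],[380,-280,t],[380,-290,t+5]],maxiter=200)) for t in(-8,-3)),key=lambda r:r.fun)
    print(cams,r.x[:2],np.degrees(r.x[2]/50),r.fun)
E
```

```text
A [ 0.00186574 -0.01857279]
B [ 0.00211593 -0.09420326]
A side [-0.00055204 -0.02191237]
B side [ 0.00025186 -0.0958675 ]
side 0.81 [246.3, 280.6, 262.2, 337.3]
side 0.55 [177.9, 278.3, 216.8, 340.0]
side 0.51 [281.8, 124.3, 289.3, 146.3]
side 0.28 [233.3, 235.2, 248.8, 266.1]
['top'] [ 375.37281041 -290.55117815] -7.7691984257690905 -0.8073729276657104
['side'] [ 372.27251484 -290.47122494] -9.009714829697655 -0.8392152190208435Traceback (most recent call last):
  File "<stdin>", line 25, in <module>
  File "<stdin>", line 25, in <genexpr>
    res = _minimize_neldermead(fun, x0, args, callback, bounds=bounds,
                               **options)
    fsim[j] = func(sim[j])
              ~~~~^^^^^^^^
    fx = function(np.copy(x), *(wrapper_args + args))
  File "<stdin>", line 22, in cost
  File "<stdin>", line 22, in <genexpr>
  File "<stdin>", line 17, in poly
  File "h.py", line 11, in proj
    m=manip.camera_model(cam);K=np.array([[m['fx'],0,m['cx']],[0,m['fy'],m['cy']],[0,0,1]])
ValueError: time passes only in moves, steps and waits
```

View pics/cs.png

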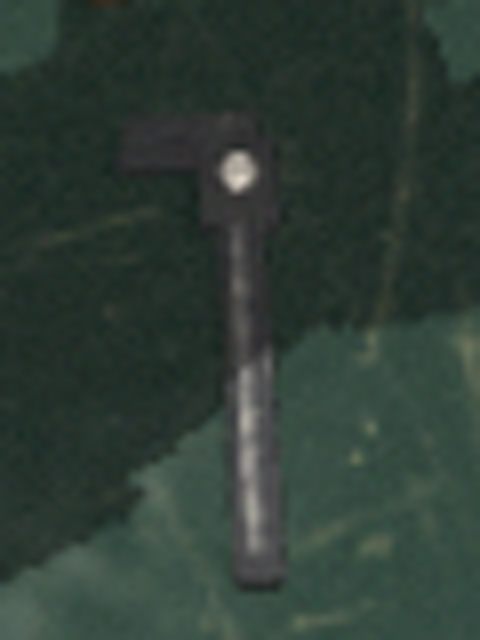

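```bash
python3 - <<'E'
import re
s=open('h.py').read()
s=s.replace("from plant import manip\n","from plant import manip\n_c={}\ndef cm(n):\n    if n not in _c: _c[n]=manip.camera_model(n)\n    return _c[n]\n",1).replace("m=manip.camera_model(cam)","m=cm(cam)")
open('h.py','w').write(s)
E
python3 -c "
from h import *
plan(.392,-.249,.10,81.6,n=11)"
```

```text
t 14.52 at [560.1  32.4 125.1] al 139.0 tilt 0.79 open 42.7 N 11 j [-0.02  0.5   1.73 -0.    0.91 -0.88] F [ 0.2  0.1 -1. ]
0.001, 0.001, 0.091, -5.2, -29.4, 2.2
0.001, 0.001, 0.091, -7.9, -28.8, 2.2
0.001, 0.001, 0.091, -10.4, -27.9, 2.2
0.001, 0.001, 0.091, -12.9, -26.8, 2.2
0.001, 0.001, 0.091, -15.3, -25.6, 2.3
0.001, 0.001, 0.091, -17.6, -24.1, 2.3
0.001, 0.001, 0.091, -19.7, -22.3, 2.3
0.001, 0.001, 0.091, -21.7, -20.5, 2.3
0.001, 0.001, 0.091, -23.4, -18.4, 2.3
0.001, 0.001, 0.091, -25.0, -16.2, 2.3
0.001, 0.001, 0.091, -26.4, -13.8, 2.3
```

>>> play_rows:
  rows: [0,0,0.091,-5,-29,0,0.5,0,0,0.091,-8,-29,0,0.5,0,0,0.091,-10,-28,0,0.5,0,0,0.091,-13,-27,0,0.5,0,0,0.091,-15,-26,0,0.5,0,0,0.091,-18,-24,0,0.5,0,0,0.091,-20,-22,0,0.5,0,0,0.091,-22,-20,0,0.5,0,0,0.091,-23,-18,0,0.5,0,0,0.091,-25,-16,5,0.5,0,0,0.091,-26,-14,5,0.5,0,0,0,0,0,0,0.5,0,0,0,0,0,0,0.5]

```text
clock: 15.6
tool_pos: [0.3824, -0.271, 0.113]
tcp_rot: [2.414, 1.983, 0.015]
force: [0.0, 0.1, 0.3]
opening: 0.0428
```

```bash
python3 -c "
from h import *
plan(.392,-.249,.04,81.6)"
```

```text
t 15.6 at [ 382.4 -271.   113. ] al 78.8 tilt 1.13 open 42.8 N 2 j [-0.72  0.37  1.97  0.01  0.78 -0.53] F [0.  0.1 0.3]
0.01, 0.002, -0.024, 11.9, 1.9, 36.5
0.01, 0.002, -0.024, 11.7, 2.5, 36.5
```

>>> play_rows:
  rows: [0.01,0,-0.024,12,2,30,0.5,0.01,0,-0.024,11,2,30,0.5,0,0,0,0,0,0,0.5,0,0,0,0,0,0,0.5]

```text
clock: 15.93
tool_pos: [0.3932, -0.2518, 0.0528]
tcp_rot: [2.371, 2.052, -0.006]
force: [-0.5, -0.2, 0.5]
opening: 0.0429
```

```bash
python3 -c "
from h import *
plan(.392,-.249,.004,81.6)
im=manip.read_camera('side'); crop('side',im,(220,240,300,340),6,'s8c')
im=manip.read_camera('top'); crop('top',im,(310,170,400,230),6,'t8c')"
```

```text
t 15.93 at [ 393.2 -251.8   52.8] al 81.8 tilt 0.4 open 42.9 N 2 j [-0.67  0.49  2.   -0.01  0.65 -0.52] F [-0.5 -0.2  0.5]
0.001, 0.003, 0.001, 1.5, -0.9, 24.4
0.001, 0.003, 0.001, 1.4, -0.8, 24.4
```

View pics/s8c.png

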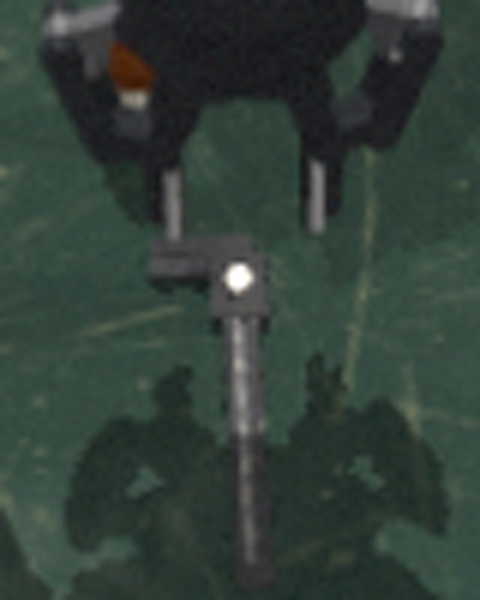

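```bash
python3 -c "
from h import *
p=proj('side',[[.3912,-.2547,.008],[.3738+.0177+.0012-.0005,-.2905+.0468,.012]]); print((p-[220,240])*6)
plan(.3912,-.2547,.015,81.6)"
```

```text
[[240.1201232  303.15666023]
 [236.75494226 273.18865359]]
t 16.03 at [ 393.2 -252.2   53.5] al 81.7 tilt 0.46 open 42.5 N 1 j [-0.67  0.49  2.   -0.01  0.65 -0.52] F [-0.7 -0.6  0.2]
0.003, 0.007, 0.002, -2.5, -1.8, 38.6
```

View pics/t8c.png

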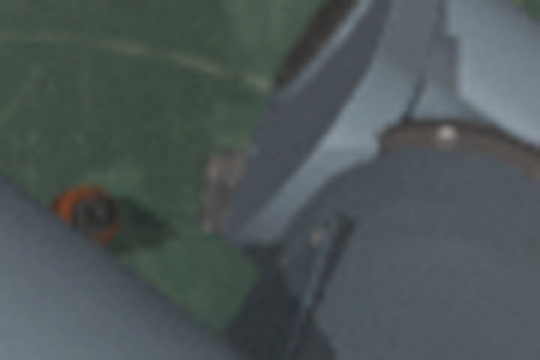

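>>> play_rows:
  rows: [0.002,0.004,0,-2,-1,20,0.5,0,0,0,-1,-1,18,0.5,0,0,0,0,0,0,0.5,0,0,0,0,0,0,0.5]

```text
clock: 16.37
tool_pos: [0.3939, -0.2584, 0.0206]
tcp_rot: [2.366, 2.047, 0.001]
force: [-0.4, 0.3, 0.4]
opening: 0.0428
```

```bash
python3 -c "
from h import *
plan(.3912,-.2547,.004,81.6)"
```

```text
t 16.37 at [ 393.9 -258.4   20.6] al 81.7 tilt 0.75 open 42.8 N 1 j [-0.68  0.56  2.   -0.    0.57 -0.53] F [-0.4  0.3  0.4]
0.01, 0.008, 0.002, 3.4, -3.4, 16.6
```

>>> play_rows:
  rows: [0.01,0.008,0,3,-3,12,0.5,0,0,0,0,0,5,0.5,0,0,0,0,0,0,0.5]

```text
clock: 16.62
tool_pos: [0.3927, -0.2561, 0.0056]
tcp_rot: [2.373, 2.052, 0.002]
force: [-0.2, 0.5, 0.5]
opening: 0.0427
```

```bash
python3 -c "
from h import *
plan(.3912,-.2547,.004,81.6)"
```

```text
t 16.62 at [ 392.7 -256.1    5.6] al 81.7 tilt 0.23 open 42.7 N 1 j [-0.68  0.59  2.    0.    0.55 -0.53] F [-0.2  0.5  0.5]
0.004, 0.002, 0.002, 1.2, -1.7, 1.6
```

>>> play_rows:
  rows: [0.004,0.002,0,1,-1.5,4,0.5,0,0,0,0,0,0,0.5,0,0,0,0,0,0,1,0,0,0,0,0,0,1,0,0,0,0,0,0,1,0,0,0,0,0,0,1,0,0,0,0,0,0,1]
  force: 50

```text
clock: 17.2
tool_pos: [0.3917, -0.2549, 0.0023]
tcp_rot: [-2.376, -2.055, 0.0]
force: [-1.2, -1.2, -0.4]
opening: 0.0201
```

```bash
python3 -c "
from h import *
plan(.3912,-.2547,.004,81.6)
im=manip.read_camera('side'); crop('side',im,(220,240,300,340),6,'s9c')"
```

```text
t 17.2 at [ 391.7 -254.9    2.3] al 81.7 tilt 0.0 open 20.1 N 1 j [-0.68  0.59  2.   -0.    0.55 -0.53] F [-1.2 -1.2 -0.4]
-0.0, 0.0, 0.002, 0.2, -0.5, -1.7
```

View pics/s9c.png

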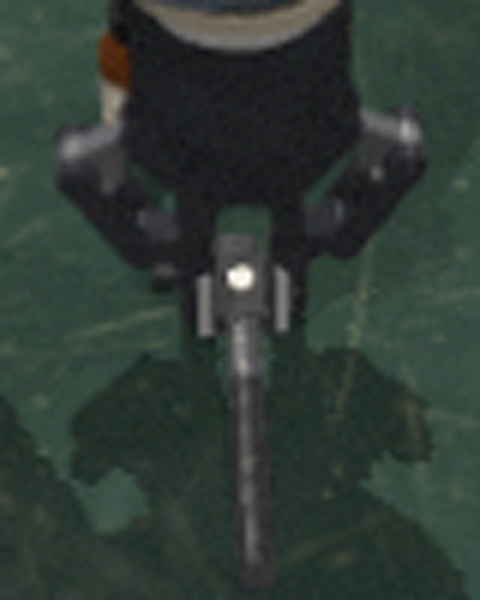

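>>> play_rows:
  rows: [0,0,0,0,0,-8,1,0,0,0,0,0,-20,1,0,0,0,0,0,-35,1,0,0,0,0,0,-35,1,0,0,0,0,0,-35,1,0,0,0,0,0,-10,1,0,0,0,0,0,0,1]

```text
clock: 17.83
tool_pos: [0.3906, -0.254, 0.1535]
tcp_rot: [-2.374, -2.053, 0.001]
force: [0.9, -0.4, -0.4]
opening: 0.0203
```

```bash
python3 -c "
from h import *
im=manip.read_camera('side'); crop('side',im,(220,200,310,300),6,'s10c')
x,y=tw(.008,.102); print(x,y)
plan(x,y,.12,77.5,n=13)"
```

```text
0.6388198738247131 0.0346406927117406
t 17.88 at [ 390.5 -254.   152.7] al 81.7 tilt 0.2 open 19.9 N 13 j [-0.68  0.31  1.94  0.    0.9  -0.53] F [ 1.7 -0.6 -0.4]
-0.0, -0.0, 0.006, 24.7, 15.7, 2.5
-0.0, -0.0, 0.006, 24.8, 15.6, 2.5
-0.0, -0.0, 0.006, 24.9, 15.4, 2.5
-0.0, -0.0, 0.006, 25.0, 15.3, 2.5
-0.0, -0.0, 0.006, 25.1, 15.1, 2.5
-0.0, -0.0, 0.006, 25.2, 15.0, 2.5
-0.0, -0.0, 0.006, 25.2, 14.9, 2.5
-0.0, -0.0, 0.006, 25.3, 14.7, 2.5
-0.0, -0.0, 0.006, 25.4, 14.6, 2.5
-0.0, -0.0, 0.006, 25.5, 14.4, 2.5
-0.0, -0.0, 0.006, 25.6, 14.3, 2.5
-0.0, -0.0, 0.006, 25.7, 14.1, 2.5
-0.0, -0.0, 0.006, 25.7, 14.0, 2.5
```

View pics/s10c.png

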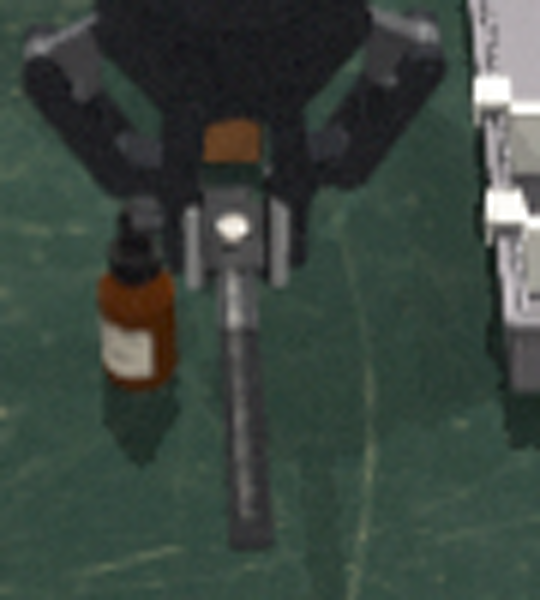

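>>> play_rows:
  rows: [0,0,0.006,25,16,0,1,0,0,0.006,25,16,0,1,0,0,0.006,25,15,0,1,0,0,0.006,25,15,0,1,0,0,0.006,25,15,0,1,0,0,0.006,25,15,0,1,0,0,0.006,25,15,0,1,0,0,0.006,25,15,0,1,0,0,0.006,25,15,0,1,0,0,0.006,25,14,0,1,0,0,0.006,25,14,4,1,0,0,0.006,25,14,4,1,0,0,0.006,20,12,4,1,0,0,0,0,0,0,1,0,0,0,0,0,0,1]

```text
clock: 19.13
tool_pos: [0.6377, 0.0427, 0.1157]
tcp_rot: [-2.441, -1.936, 0.031]
force: [-0.9, 0.4, -0.5]
opening: 0.0203
```

```bash
python3 -c "
from h import *
for n,b in(('side',(270,110,380,260)),('top',(235,90,360,170))):
    im=manip.read_camera(n); crop(n,im,b,5,n+'11c')
x,y=tw(.008,.102); print(x,y)
plan(x,y,.08,77.5)
a,b,c=manip.get_obs()['tool_pos']
# level prediction of beam tail (local rel. grip: x 0,y -113)
u=tw(0,1)-tw(0,0)
for dz in (0,-.005,-.01): print(dz,(proj('side',[[a-u[0]*.113,b-u[1]*.113,c+.004+dz]])-[270,110])*5)
"
```

```text
0.6388198738247131 0.0346406927117406
t 19.23 at [637.2  41.9 116.3] al 76.8 tilt 1.85 open 20.0 N 1 j [-0.01  0.65  1.48  0.01  1.05  0.22] F [-0.4  0.1 -1.2]
-0.032, -0.0, -0.013, -6.7, 4.4, 36.2
0 [[294.5695355  404.08040152]]
-0.005 [[293.536551   411.87823937]]
-0.01 [[292.50878421 419.62561159]]
```

View pics/side11c.png

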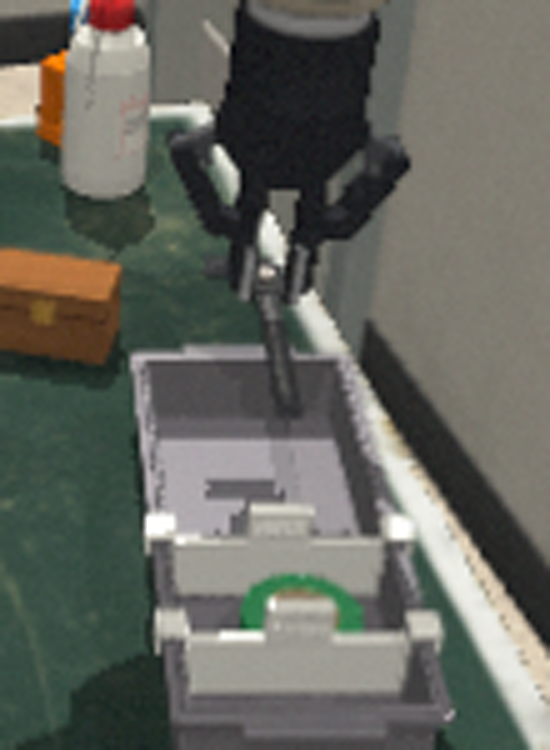

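>>> play_rows:
  rows: [-0.016,0,-0.007,-4,2,15,1,-0.016,0,-0.007,-3,2,15,1,0,0,0,0,0,0,1,0,0,0,0,0,0,1]

```text
clock: 19.57
tool_pos: [0.6372, 0.0309, 0.0856]
tcp_rot: [2.451, 1.965, -0.0]
force: [0.7, -0.7, -0.2]
opening: 0.02
```

```bash
python3 -c "
from h import *
x,y=tw(.008,.102)
plan(x,y,.04,77.5)
print(wt(manip.get_obs()['tool_pos']))
im=manip.read_camera('side'); crop('side',im,(270,110,380,260),5,'s12c')
"
```

```text
t 19.57 at [637.2  30.9  85.6] al 77.4 tilt 0.01 open 20.0 N 2 j [-0.02  0.68  1.52 -0.    0.95  0.2 ] F [ 0.7 -0.7 -0.2]
-0.0, 0.0, -0.001, 2.0, 0.4, 22.8
-0.0, 0.0, -0.001, 2.0, 0.4, 22.8
[0.00719827 0.09800273]
```

View pics/s12c.png

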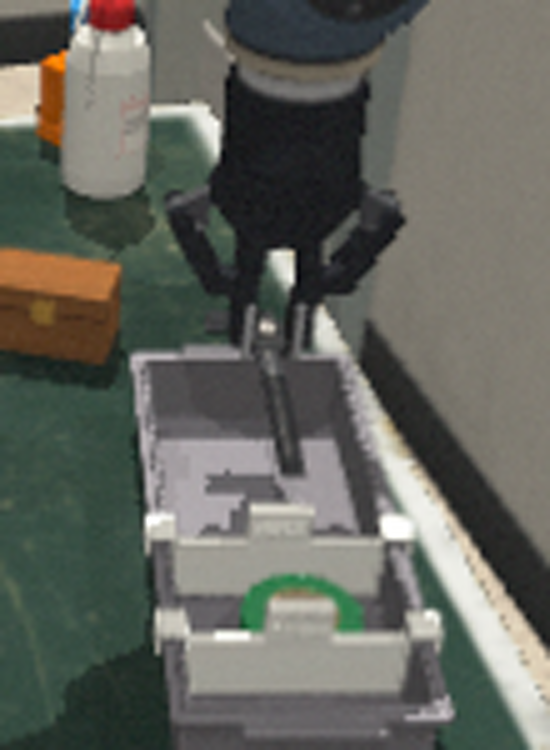

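>>> play_rows:
  rows: [0,0,0,2,0,20,1,0,0,0,2,0,20,1,0,0,0,0,0,0,1,0,0,0,0,0,0,1]

```text
clock: 19.95
tool_pos: [0.6397, 0.0336, 0.0494]
tcp_rot: [2.452, 1.96, 0.005]
force: [-0.4, 0.1, 0.7]
opening: 0.02
```

```bash
python3 -c "
from h import *
x,y=tw(.008,.102)
plan(x,y,.0065,77.5)
print(wt(manip.get_obs()['tool_pos']))
im=manip.read_camera('side'); crop('side',im,(280,150,370,240),8,'s13c')
im=manip.read_camera('top'); crop('top',im,(235,90,360,170),6,'t13c')
"
```

```text
t 19.95 at [639.7  33.6  49.4] al 77.3 tilt 0.24 open 20.0 N 2 j [-0.02  0.73  1.53  0.    0.88  0.2 ] F [-0.4  0.1  0.7]
0.002, -0.0, -0.002, 0.4, -0.6, 21.4
0.002, -0.0, -0.002, 0.4, -0.6, 21.4
[0.00910375 0.10122094]
```

View pics/s13c.png

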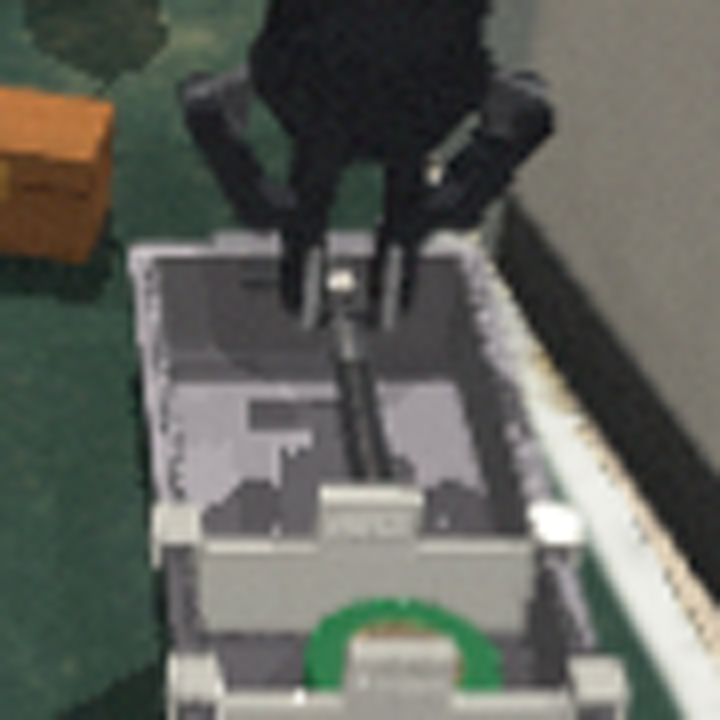

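View pics/t13c.png

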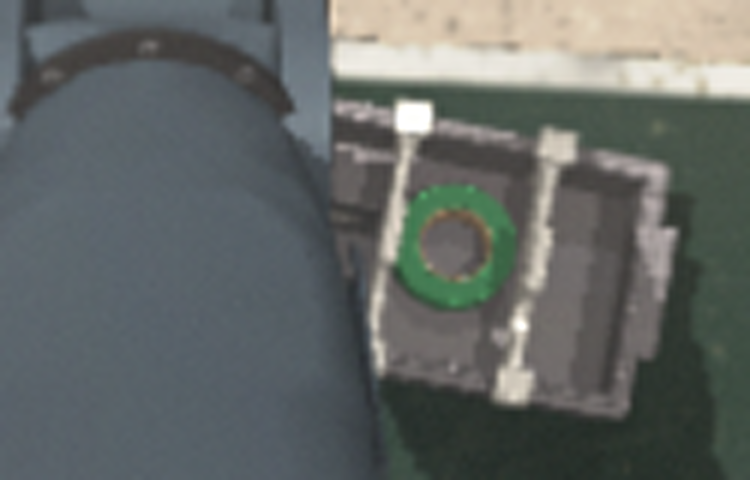

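>>> play_rows:
  rows: [0.002,0,0,3,0,14,1,0,0,0,1,0,14,1,0,0,0,0,0,0,1]

```text
clock: 20.3
tool_pos: [0.6424, 0.0377, 0.0225]
tcp_rot: [2.451, 1.959, 0.009]
force: [-0.5, 0.3, -1.5]
opening: 0.0198
```

```bash
python3 -c "
from h import *
x,y=tw(.008,.104)
plan(x,y,.0065,77.5)
print(wt(manip.get_obs()['tool_pos']))
"
```

```text
t 20.3 at [642.4  37.7  22.5] al 77.3 tilt 0.42 open 19.8 N 1 j [-0.01  0.77  1.53  0.    0.84  0.21] F [-0.5  0.3 -1.5]
0.007, -0.002, -0.004, -1.8, -3.0, 16.0
[0.01087618 0.10578287]
```

>>> play_rows:
  rows: [0.005,0,0,-2,0,8,1,0,0,0,0,0,5,1,0,0,0,0,0,0,1,0,0,0,0,0,0,1]

```text
clock: 20.63
tool_pos: [0.6417, 0.0357, 0.007]
tcp_rot: [-2.453, -1.961, -0.002]
force: [-0.6, 0.1, -0.5]
opening: 0.0202
```

```bash
python3 -c "
from h import *
x,y=tw(.008,.104)
plan(x,y,.0065,77.5)
print(wt(manip.get_obs()['tool_pos']))
im=manip.read_camera('side'); crop('side',im,(280,150,370,240),8,'s14c')
im=manip.read_camera('top'); crop('top',im,(275,90,360,170),8,'t14c')
"
```

```text
t 20.63 at [641.7  35.7   7. ] al 77.3 tilt 0.1 open 20.2 N 1 j [-0.02  0.8   1.52  0.    0.82  0.2 ] F [-0.6  0.1 -0.5]
-0.0, -0.002, -0.004, 0.4, -2.5, 0.5
[0.01054374 0.10363253]
```

View pics/s14c.png

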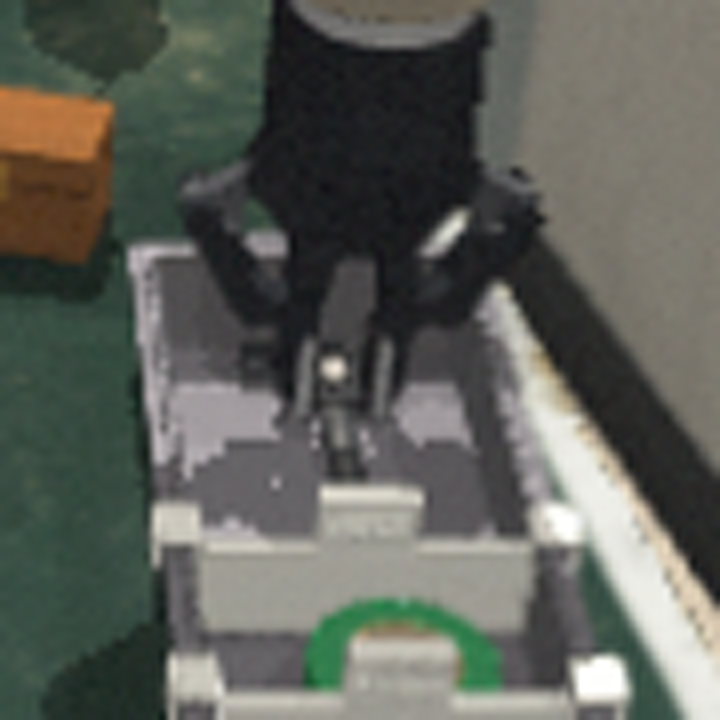

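View pics/t14c.png

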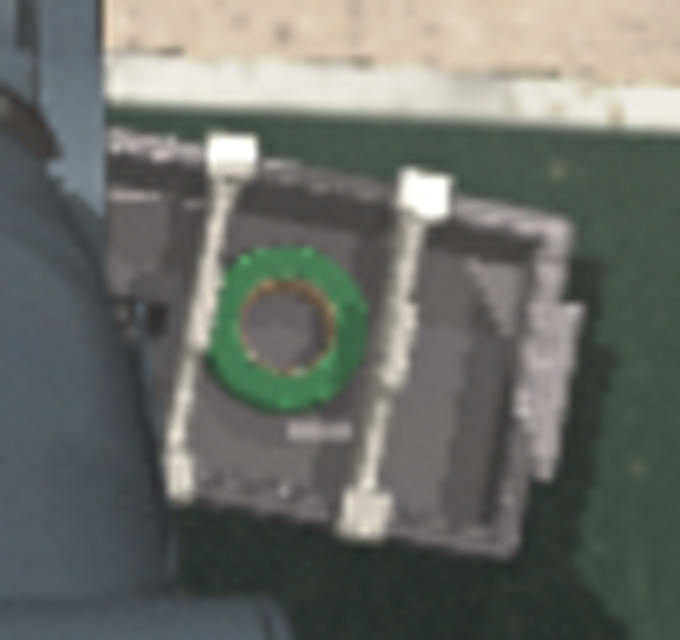

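>>> play_rows:
  rows: [0,0,0,0,0,1,1,0,0,0,0,0,0,1,0,0,0,0,0,0,0.5,0,0,0,0,0,0,0.5,0,0,0,0,0,0,0.5,0,0,0,0,0,-15,0.5,0,0,0,0,0,-30,0.5,0,0,0,0,0,-35,0.5,0,0,0,0,0,-35,0.5,0,0,0,0,0,-20,0.3,0,0,0,0,0,0,0.1]

```text
clock: 21.65
tool_pos: [0.6416, 0.0355, 0.1531]
tcp_rot: [2.454, 1.962, 0.004]
force: [1.1, 0.3, 0.2]
opening: 0.0652
```

```bash
python3 -c "
from h import *
plan(.434,-.003,.12,167.5)
"
```

```text
t 21.65 at [641.6  35.5 153.1] al 77.3 tilt 0.16 open 65.2 N 14 j [-0.02  0.6   1.47  0.    1.07  0.2 ] F [1.1 0.3 0.2]
0.0, -0.0, -0.112, -6.0, -13.9, 2.3
0.0, -0.0, -0.112, -4.4, -14.4, 2.3
0.0, -0.0, -0.112, -2.7, -14.8, 2.3
0.0, -0.0, -0.112, -1.0, -15.0, 2.3
0.0, -0.0, -0.112, 0.7, -15.1, 2.3
0.0, -0.0, -0.112, 2.4, -14.9, 2.3
0.0, -0.0, -0.112, 4.0, -14.5, 2.3
0.0, -0.0, -0.112, 5.6, -14.0, 2.3
0.0, -0.0, -0.112, 7.2, -13.3, 2.4
0.0, -0.0, -0.112, 8.6, -12.4, 2.4
0.0, -0.0, -0.112, 9.9, -11.3, 2.4
0.0, -0.0, -0.112, 11.1, -10.2, 2.4
0.0, -0.0, -0.112, 12.2, -8.8, 2.4
0.0, -0.0, -0.112, 13.1, -7.4, 2.4
```

>>> play_rows:
  rows: [0,0,-0.112,-6,-14,0,0,0,0,-0.112,-4,-14,0,0,0,0,-0.112,-3,-15,0,0,0,0,-0.112,-1,-15,0,0,0,0,-0.112,1,-15,0,0,0,0,-0.112,2,-15,0,0,0,0,-0.112,4,-14,0,0,0,0,-0.112,6,-14,0,0,0,0,-0.112,7,-13,4,0,0,0,-0.112,9,-12,5,0,0,0,-0.112,10,-11,5,0,0,0,-0.112,11,-10,5,0,0,0,-0.112,12,-9,5,0,0,0,-0.112,13,-7,5,0,0,0,0,0,0,0,0,0,0,0,0,0,0,0]

```text
clock: 22.98
tool_pos: [0.426, -0.0079, 0.1289]
tcp_rot: [0.232, 3.121, 0.003]
force: [1.2, -0.6, 0.5]
opening: 0.0855
```

```bash
python3 - <<'E'
from h import *
im=manip.read_camera('side'); cv2.imwrite('pics/side15.png',im); crop('side',im,(220,150,370,275),5,'s15c')
im=manip.read_camera('top'); crop('top',im,(235,90,360,190),6,'t15c')
plan(.433,-.0,.06,167.5)
for q in manip.trace('case','side'): print(q['confidence'],q['rect'],rectw('side',q['region'],.04))
E
```

```text
t 23.08 at [426.5  -7.8 128.9] al 171.5 tilt 0.7 open 85.3 N 2 j [-0.13  0.28  2.06  0.    0.79 -1.55] F [ 0.4  0.1 -0.1]
0.002, 0.006, 0.035, -2.2, 4.3, 34.5
0.002, 0.006, 0.035, -2.3, 4.4, 34.5
0.9 [266.7, 160.4, 292.9, 181.7] ((544.541259765625, 176.14048767089844), (131.1107635498047, 88.71219635009766), 73.85868835449219)
0.53 [249.0, 201.6, 264.8, 227.2] ((428.0731201171875, -22.76282501220703), (102.68643188476562, 38.5756721496582), 77.85206604003906)
```

View pics/s15c.png

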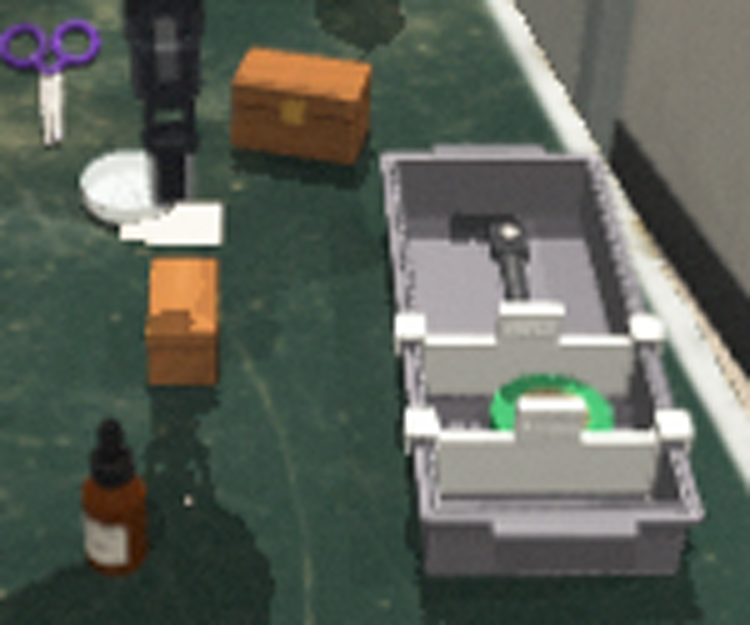

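View pics/t15c.png

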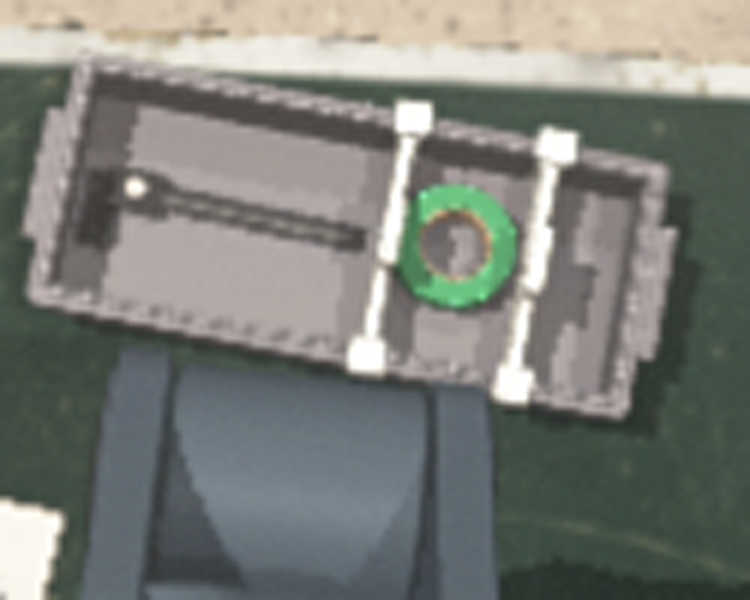

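```bash
python3 - <<'E'
from h import *
p=(np.array([(150,259),(217,259),(218,332),(148,332)])+.5)/5-.5+[220,150]
W=w('side',p,.04); print(W[:,:2],W.mean(0))
E
```

```text
[[ 0.42073411  0.0342165 ]
 [ 0.45824874  0.0260327 ]
 [ 0.44521032 -0.03742698]
 [ 0.40805745 -0.0293878 ]] [ 0.43306265 -0.0016414   0.04      ]
```

>>> play_rows:
  rows: [0.002,0.006,0.032,-2,4,30,0,0.002,0.006,0.032,-2,4,25,0,0,0,0,0,0,0,0,0,0,0,0,0,0,0]

```text
clock: 23.47
tool_pos: [0.4372, -0.0002, 0.0745]
tcp_rot: [0.345, 3.116, -0.001]
force: [-0.7, 0.2, -0.3]
opening: 0.0854
```

```bash
python3 - <<'E'
from h import *
plan(.433,-.001,.012,168)
im=manip.read_camera('side'); crop('side',im,(220,150,370,275),5,'s16c')
E
```

```text
t 23.47 at [ 4.372e+02 -2.000e-01  7.450e+01] al 167.4 tilt 0.35 open 85.4 N 2 j [-0.11  0.4   2.06 -0.    0.67 -1.46] F [-0.7  0.2 -0.3]
-0.0, 0.003, -0.006, 2.1, -0.9, 31.2
-0.0, 0.003, -0.006, 2.0, -0.8, 31.2
```

View pics/s16c.png

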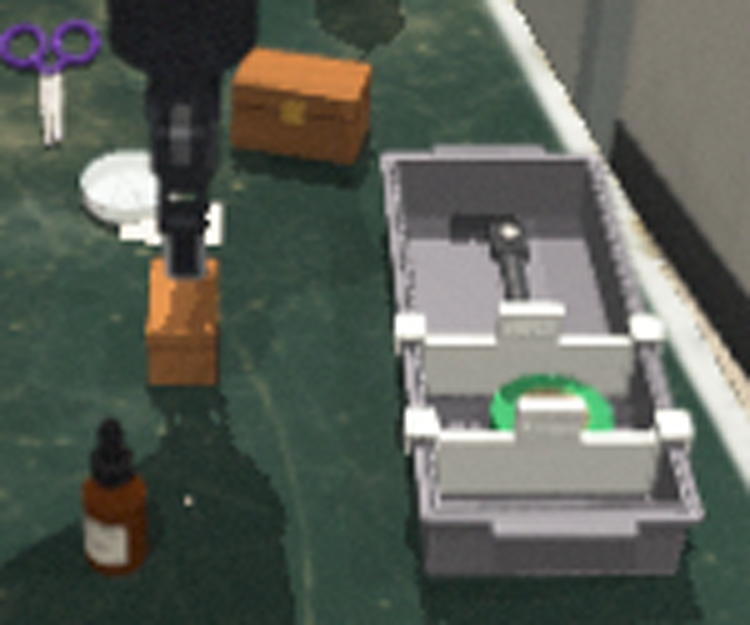

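>>> play_rows:
  rows: [0,0.003,-0.005,2,-1,25,0,0,0.003,-0.005,1,-1,20,0,0,0,0,0,0,0,0,0,0,0,0,0,0,0]

```text
clock: 23.85
tool_pos: [0.4376, -0.0022, 0.0336]
tcp_rot: [0.327, 3.116, 0.0]
force: [-0.1, 0.1, 0.7]
opening: 0.0858
```

```bash
python3 - <<'E'
from h import *
plan(.433,-.001,.012,168)
E
```

```text
t 23.85 at [437.6  -2.2  33.6] al 168.0 tilt 0.48 open 85.8 N 1 j [-0.11  0.49  2.08  0.    0.56 -1.47] F [-0.1  0.1  0.7]
0.001, 0.008, 0.0, 5.0, 0.1, 21.5
```

>>> play_rows:
  rows: [0,0.008,0,5,0,15,0,0,0,0,0,0,8,0,0,0,0,0,0,0,0,0,0,0,0,0,0,1,0,0,0,0,0,0,1,0,0,0,0,0,0,1,0,0,0,0,0,0,1]
  force: 40

```text
clock: 24.43
tool_pos: [0.4376, -0.0018, 0.0175]
tcp_rot: [0.328, 3.114, 0.001]
force: [-0.1, -0.6, -2.6]
opening: 0.0649
```

```bash
python3 - <<'E'
from h import *
plan(.433,-.001,.012,168)
E
```

```text
t 24.43 at [437.6  -1.8  17.5] al 168.0 tilt 0.62 open 64.9 N 1 j [-0.11  0.53  2.08  0.    0.52 -1.47] F [-0.1 -0.6 -2.6]
0.002, 0.011, -0.0, 4.7, -0.2, 5.4
```

>>> play_rows:
  rows: [0,0,0,0,0,0,0,0,0,0,0,0,0,0,0,0,0,0,0,0,0,0,0.01,0,4.5,0,9,0,0,0,0,0,0,4,0,0,0,0,0,0,0,0]

```text
clock: 24.93
tool_pos: [0.4338, -0.0008, 0.0044]
tcp_rot: [0.328, 3.122, 0.003]
force: [0.0, 0.3, -0.0]
opening: 0.0852
```

```bash
python3 - <<'E'
from h import *
plan(.433,-.001,.006,168)
E
```

```text
t 24.93 at [433.8  -0.8   4.4] al 168.0 tilt 0.18 open 85.2 N 1 j [-0.11  0.55  2.09  0.    0.5  -1.48] F [ 0.   0.3 -0. ]
0.002, 0.002, -0.0, 0.7, -0.4, -1.6
```

>>> play_rows:
  rows: [0,0,0,0,0,0,1,0,0,0,0,0,0,1,0,0,0,0,0,0,1,0,0,0,0,0,0,1,0,0,0,0,0,0,1]
  force: 50

```text
clock: 25.35
tool_pos: [0.4333, -0.0007, 0.0039]
tcp_rot: [0.329, 3.124, 0.003]
force: [-0.8, 0.3, -1.6]
opening: 0.0652
```

```bash
python3 - <<'E'
from h import *
plan(.433,-.001,.13,168)
E
```

```text
t 25.35 at [433.3  -0.7   3.9] al 168.0 tilt 0.12 open 65.2 N 4 j [-0.11  0.56  2.09  0.    0.5  -1.48] F [-0.8  0.3 -1.6]
0.001, 0.0, -0.0, 0.0, -0.0, -31.5
0.001, 0.0, -0.0, 0.0, -0.0, -31.5
0.001, 0.0, -0.0, 0.0, -0.1, -31.5
0.001, 0.0, -0.0, 0.0, -0.1, -31.5
```

>>> play_rows:
  rows: [0,0,0,0,0,-15,1,0,0,0,0,0,-30,1,0,0,0,0,0,-35,1,0,0,0,0,0,-35,1,0,0,0,0,0,-20,1,0,0,0,0,0,0,1]

```text
clock: 25.85
tool_pos: [0.4309, -0.0008, 0.1424]
tcp_rot: [-0.328, -3.117, -0.003]
force: [0.3, 0.7, -1.8]
opening: 0.0653
```

```bash
python3 - <<'E'
from h import *
x,y=tw(0,-.1217);print(x,y)
plan(x,y,.13,77.5,n=16)
E
```

```text
0.5825196347619849 -0.18200642377375445
t 25.85 at [430.9  -0.8 142.4] al 168.0 tilt 0.41 open 65.3 N 16 j [-0.11  0.27  2.03  0.    0.85 -1.47] F [ 0.3  0.7 -1.8]
-0.0, -0.0, 0.099, -11.6, -9.1, 0.7
-0.0, -0.0, 0.099, -12.5, -7.9, 0.7
-0.0, -0.0, 0.099, -13.2, -6.6, 0.7
-0.0, -0.0, 0.099, -13.8, -5.3, 0.7
-0.0, -0.0, 0.099, -14.2, -3.9, 0.7
-0.0, -0.0, 0.099, -14.6, -2.5, 0.7
-0.0, -0.0, 0.099, -14.7, -1.1, 0.7
-0.0, -0.0, 0.099, -14.8, 0.4, 0.7
-0.0, -0.0, 0.099, -14.7, 1.8, 0.7
-0.0, -0.0, 0.099, -14.4, 3.3, 0.7
-0.0, -0.0, 0.099, -14.0, 4.7, 0.7
-0.0, -0.0, 0.099, -13.5, 6.0, 0.7
-0.0, -0.0, 0.099, -12.8, 7.3, 0.7
-0.0, -0.0, 0.099, -12.0, 8.6, 0.8
-0.0, -0.0, 0.099, -11.1, 9.7, 0.8
-0.0, -0.0, 0.099, -10.1, 10.8, 0.8
```

>>> play_rows:
  rows: [0,0,0.099,-12,-9,0,1,0,0,0.099,-12,-8,0,1,0,0,0.099,-13,-7,0,1,0,0,0.099,-14,-5,0,1,0,0,0.099,-14,-4,0,1,0,0,0.099,-15,-3,0,1,0,0,0.099,-15,-1,0,1,0,0,0.099,-15,0,0,1,0,0,0.099,-15,2,0,1,0,0,0.099,-14,3,0,1,0,0,0.099,-14,5,0,1,0,0,0.099,-13,6,0,1,0,0,0.099,-13,7,0,1,0,0,0.099,-12,9,0,1,0,0,0.099,-11,10,0,1,0,0,0.099,-10,11,0,1,0,0,0,0,0,0,1,0,0,0,0,0,0,1]

```text
clock: 27.35
tool_pos: [0.5726, -0.1935, 0.1118]
tcp_rot: [-2.505, -1.844, 0.032]
force: [-1.6, 1.0, -3.6]
opening: 0.0652
```

```bash
python3 - <<'E'
from h import *
x,y=tw(0,-.1217);print(x,y)
plan(x,y,.10,77.5)
E
```

```text
0.5825196347619849 -0.18200642377375445
t 27.35 at [ 572.6 -193.5  111.8] al 72.7 tilt 2.13 open 65.2 N 1 j [-0.4   0.6   1.58 -0.    1.   -0.1 ] F [-1.6  1.  -3.6]
-0.037, -0.003, -0.083, 13.9, 6.5, 11.6
```

>>> play_rows:
  rows: [-0.018,0,-0.042,7,3,5,1,-0.018,0,-0.042,6,3,5,1,0,0,0,0,0,0,1,0,0,0,0,0,0,1]

```text
clock: 27.68
tool_pos: [0.579, -0.1805, 0.0969]
tcp_rot: [-2.434, -1.974, 0.001]
force: [0.7, 0.8, -3.4]
opening: 0.0652
```

```bash
python3 - <<'E'
from h import *
x,y=tw(0,-.1217)
plan(x,y,.08,77.5); print(wt(manip.get_obs()['tool_pos']))
im=manip.read_camera('side'); cv2.imwrite('pics/side17.png',im); crop('side',im,(280,150,370,275),6,'s17c')
im=manip.read_camera('top'); crop('top',im,(275,90,360,170),8,'t17c')
E
```

```text
t 27.68 at [ 579.  -180.5   96.9] al 78.1 tilt 0.45 open 65.2 N 1 j [-0.38  0.61  1.6   0.    0.93 -0.17] F [ 0.7  0.8 -3.4]
-0.006, -0.005, 0.01, -0.8, 3.9, 16.9
[-0.00376471 -0.12099757]
```

View pics/s17c.png

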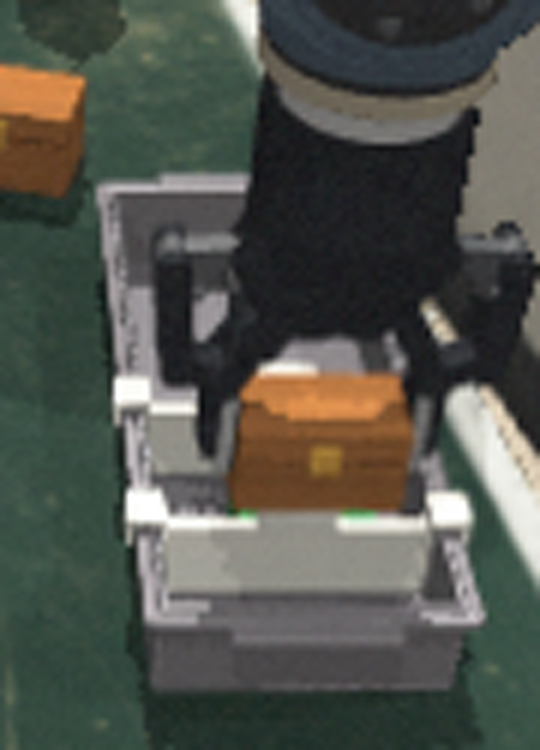

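View pics/t17c.png

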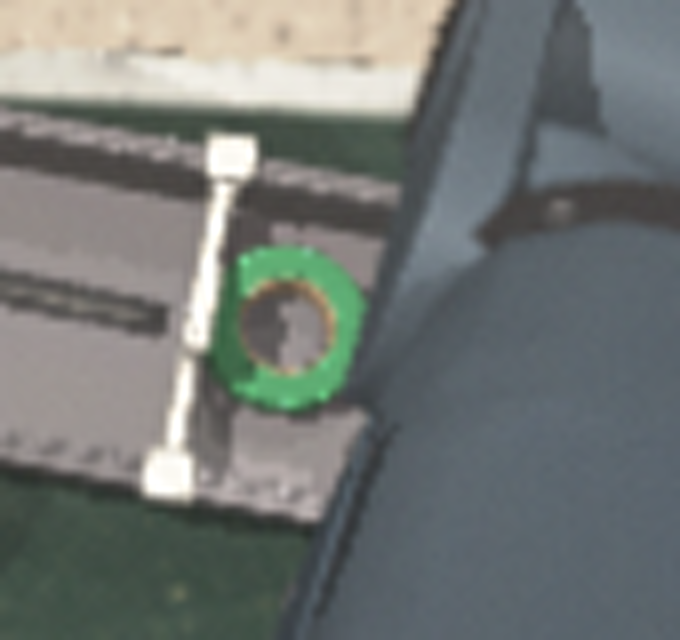

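```bash
python3 - <<'E'
from h import *
p=(np.array([(232,503),(408,512),(244,428),(412,434)])+.5)/6-.5+[280,150]
for a in w('side',p[:2],.093): print(wt(a))
for a in w('side',p[2:],.133): print(wt(a))
# B front bottom edge on floor / B top front edge z=.044; rim of -y end
p=(np.array([(165,522),(415,522),(145,625),(480,615)])+.5)/6-.5+[280,150]
for a in w('side',p[:2],.044): print('Btop',wt(a))
for a in w('side',p[2:],.048): print('end',wt(a))
E
```

```text
[-0.03606133 -0.13578779]
[ 0.03161991 -0.14092882]
[-0.03545134 -0.13758931]
[ 0.02736849 -0.14102464]
Btop [-0.0546798  -0.09475111]
Btop [ 0.05021264 -0.09479336]
end [-0.06864704 -0.15760098]
end [ 0.06477164 -0.15241566]
```

>>> play_rows:
  rows: [-0.003,-0.002,0.005,-2,2,12,1,-0.003,-0.002,0.005,-1,2,12,1,0,0,0,0,0,0,1,0,0,0,0,0,0,1]

```text
clock: 28.12
tool_pos: [0.5825, -0.1854, 0.0711]
tcp_rot: [2.453, 1.962, 0.0]
force: [1.1, -0.8, -3.4]
opening: 0.0652
```

```bash
python3 - <<'E'
from h import *
x,y=tw(0,-.1232)
plan(x,y,.045,77.5); print(wt(manip.get_obs()['tool_pos']))
im=manip.read_camera('side'); crop('side',im,(280,150,370,275),6,'s18c')
E
```

```text
t 28.12 at [ 582.5 -185.4   71.1] al 77.3 tilt 0.05 open 65.2 N 1 j [-0.38  0.65  1.6  -0.    0.88 -0.16] F [ 1.1 -0.8 -3.4]
0.001, 0.0, -0.004, 1.8, -0.8, 26.1
[ 0.00072889 -0.12500072]
```

View pics/s18c.png

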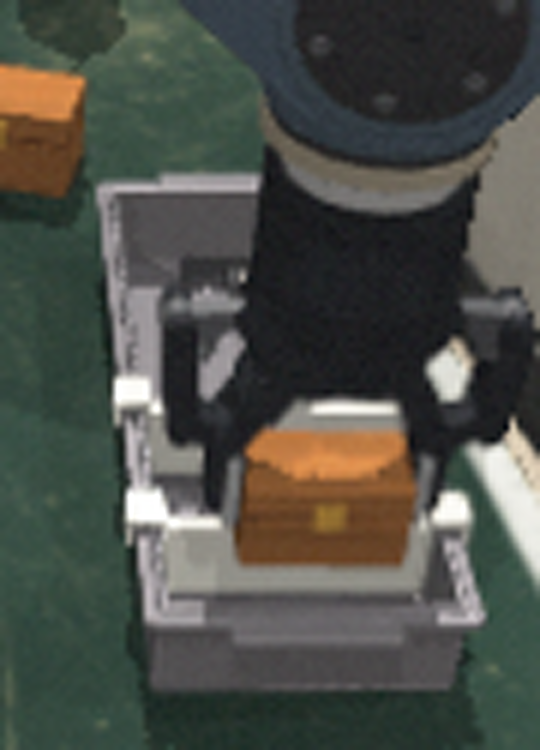

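>>> play_rows:
  rows: [0,0,0,1,0,14,1,0,0,0,0.5,0,14,1,0,0,0,0,0,0,1]

```text
clock: 28.42
tool_pos: [0.5832, -0.1843, 0.0425]
tcp_rot: [2.453, 1.96, 0.001]
force: [-0.0, -0.0, -4.2]
opening: 0.0656
```

```bash
python3 - <<'E'
from h import *
x,y=tw(0,-.1235)
plan(x,y,.008,77.5); print(wt(manip.get_obs()['tool_pos']))
im=manip.read_camera('side'); crop('side',im,(280,150,370,275),6,'s19c')
E
```

```text
t 28.42 at [ 583.2 -184.3   42.5] al 77.3 tilt 0.11 open 65.6 N 1 j [-0.38  0.7   1.61 -0.    0.83 -0.16] F [-0.  -0.  -4.2]
0.002, 0.0, -0.004, 0.3, -1.2, 34.4
[ 0.00114797 -0.123751  ]
```

View pics/s19c.png

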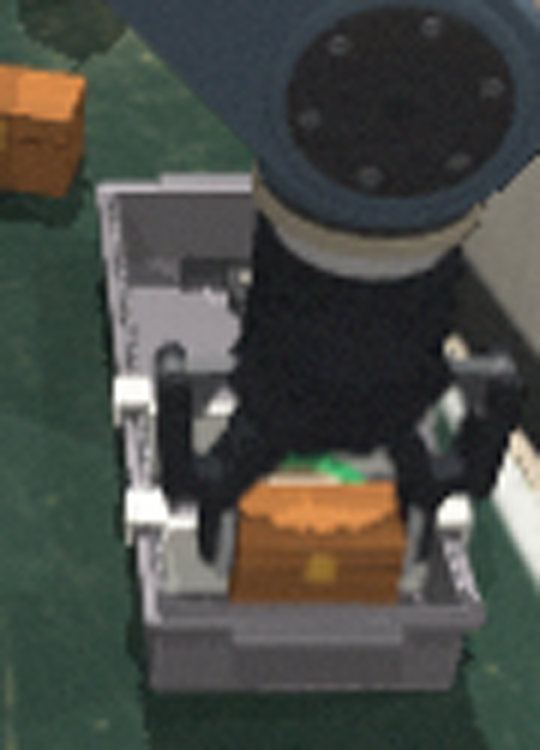

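>>> play_rows:
  rows: [0,0,0,0,-1,10,1,0,0,0,0,0,8,1,0,0,0,0,0,0,1]

```text
clock: 28.72
tool_pos: [0.5834, -0.1845, 0.0252]
tcp_rot: [2.451, 1.959, 0.003]
force: [-0.4, -0.5, -3.1]
opening: 0.0655
```

```bash
python3 - <<'E'
from h import *
x,y=tw(0,-.1235)
plan(x,y,.008,77.5); print(wt(manip.get_obs()['tool_pos']))
im=manip.read_camera('side'); crop('side',im,(295,190,370,275),8,'s20c')
E
```

```text
t 28.72 at [ 583.4 -184.5   25.2] al 77.3 tilt 0.27 open 65.5 N 1 j [-0.38  0.72  1.62 -0.    0.8  -0.16] F [-0.4 -0.5 -3.1]
0.005, 0.001, -0.004, 0.5, -1.4, 17.2
[ 0.00136334 -0.12399418]
```

View pics/s20c.png

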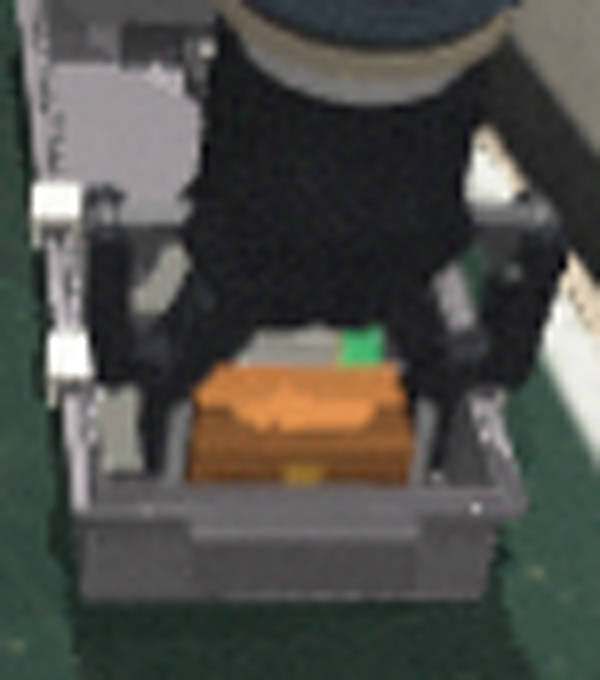

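>>> play_rows:
  rows: [0.004,0,0,0,-1,8,1,0,0,0,0,0,6,1,0,0,0,0,0,0,1]

```text
clock: 29.02
tool_pos: [0.583, -0.1845, 0.0112]
tcp_rot: [2.452, 1.96, 0.001]
force: [-0.6, 0.0, -3.4]
opening: 0.0654
```

```bash
python3 - <<'E'
from h import *
x,y=tw(0,-.1235)
plan(x,y,.008,77.5); print(wt(manip.get_obs()['tool_pos']))
E
```

```text
t 29.02 at [ 583.  -184.5   11.2] al 77.3 tilt 0.13 open 65.4 N 1 j [-0.38  0.75  1.62 -0.    0.78 -0.16] F [-0.6  0.  -3.4]
0.002, 0.001, -0.004, 0.5, -1.1, 3.2
[ 0.00105385 -0.12400858]
```

>>> play_rows:
  rows: [0,0,0,0,0,3,1,0,0,0,0,0,0,1,0,0,0,0,0,0,1]

```text
clock: 29.27
tool_pos: [0.5835, -0.1846, 0.0081]
tcp_rot: [2.452, 1.96, 0.001]
force: [0.9, -0.3, -2.1]
opening: 0.0654
```

>>> play_rows:
  rows: [0,0,0,0,0,0,0.16,0,0,0,0,0,0,0.16,0,0,0,0,0,0,0.16,0,0,0,0,0,-10,0.16,0,0,0,0,0,-20,0.16,0,0,0,0,0,-35,0.16,0,0,0,0,0,-35,0.16,0,0,0,0,0,-35,0.16,0,0,0,35,-10,-10,0.16,0,0,0,20,-35,0,0.16,0,0,0,20,-35,0,0.16,0,0,0,20,-35,0,0.16,0,0,0,20,-35,0,0.16,0,0,0,0,-35,0,0.16,0,0,0,0,0,0,0.16,0,0,0,0,0,0,0.16]

```text
clock: 30.6
tool_pos: [0.4223, -0.0265, 0.1691]
tcp_rot: [2.444, 1.95, 0.016]
force: [0.4, -1.2, 0.3]
opening: 0.0716
```

```bash
python3 - <<'E'
from h import *
for n,b in(('top',(235,90,360,170)),('side',(285,170,370,275))):
    im=manip.read_camera(n); cv2.imwrite(f'pics/{n}21.png',im); crop(n,im,b,6,n+'21c')
plan(.4,.1,.2)
E
```

```text
t 30.7 at [423.1 -27.1 168.7] al 77.1 tilt 1.0 open 72.0 N 4 j [-0.17  0.2   2.03 -0.    0.89  0.05] F [ 1.1 -0.7 -0.4]
0.004, 0.0, 0.0, 29.7, -12.6, -8.1
0.004, 0.0, 0.0, 29.7, -12.6, -8.0
0.004, 0.0, 0.0, 29.7, -12.6, -8.0
0.004, 0.0, 0.0, 29.7, -12.7, -7.9
```

View pics/top21c.png

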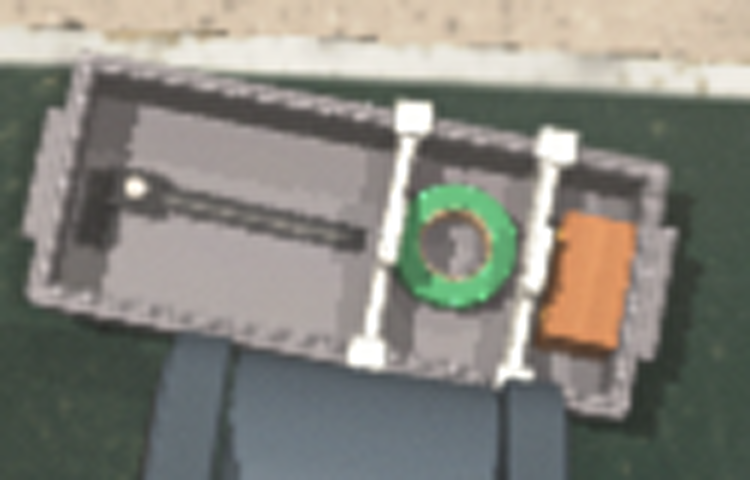

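View pics/side21c.png

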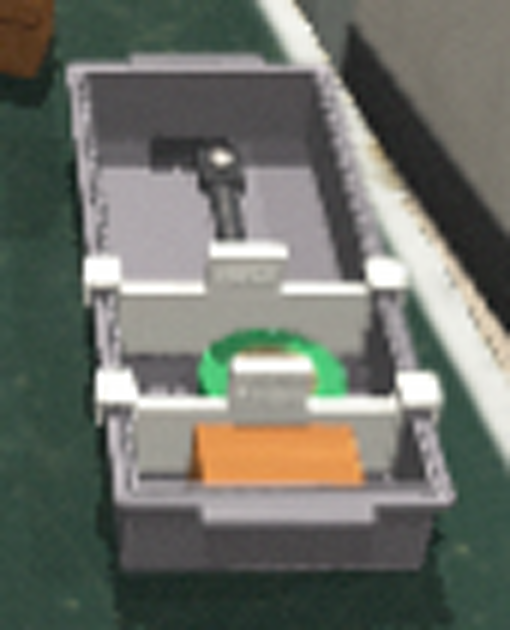

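View pics/top21.png

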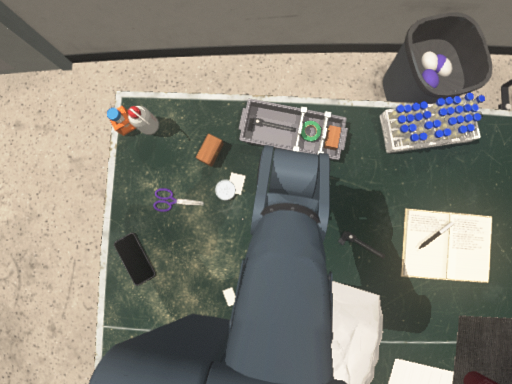

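```bash
python3 - <<'E'
from h import *
cv_=lambda p,s,o:(np.array(p)+.5)/s-.5+o
t=lambda p,z:np.array([wt(a) for a in w('top',cv_(p,6,[235,90]),z)])
c=t([(568,212),(635,220),(610,352),(543,342)],.044); print('case',c.round(4).tolist(),c.mean(0))
e=(c[0]+c[1]-c[2]-c[3]);print('long axis off crosswise deg',np.degrees(np.arctan2(e[1],e[0])))
k=t([(135,187),(362,239)],.010);print('calliper dot,tail',k.round(4).tolist())
print('tape',t([(457,246)],.023)); 
a=t([(413,117),(366,354)],.05).mean(0);b=t([(557,146),(516,380)],.05).mean(0);print('A,B',a,b)
E
```

```text
case [[0.0344, -0.1067], [0.0371, -0.1413], [-0.0336, -0.1401], [-0.0352, -0.1056]] [ 0.00069173 -0.12345034]
long axis off crosswise deg -0.9522448793521311
calliper dot,tail [[0.014, 0.1164], [0.0092, -0.0066]]
tape [[ 0.01152445 -0.05548224]]
A,B [ 0.00321915 -0.01871212] [ 0.00365029 -0.09470504]
```

```bash
python3 -c "
from plant import manip
print(manip.hand_in()); print(manip.get_obs()['clock'])"
```

```text
the job is handed in; nothing more can be done
None
the job is handed in; nothing more can be done
```

The job is handed in, and by my last pictures everything is where the task asks, at about 31 s of the 72 s allowed. The hand-in gave no verdict.

**What I did:**
- I lifted the small case out of the short bay and stood it on the bench.
- I slid divider B and then divider A by their tabs towards the -y end.
- I laid the far calliper flat and lengthwise in the long bay.
- I put the case back in the short bay, turned crosswise.

**Last checks:** positions are in tray coordinates from the top camera; divider values are from the tool position while gripping the tabs.

| Item | Measured | Needed |
|---|---|---|
| Divider A | value about 77.5 mm | above 65.5 mm |
| Divider B | value about 36.5 mm | below 45.5 mm |
| Distance between the tabs | about 75 mm | above 69.5 mm |
| Calliper y | about +67 mm, about 2° off lengthwise | below +80 mm; within 11° |
| Tape | about 36 mm from A, 39 mm from B | at least 30 mm from each |
| Case centre | (1, -123) mm, about 1° off crosswise | x within ±40 mm, y above -135 mm; within 17° |

- **Flatness:** I judged heights and tilts by eye. The calliper, tape and case look flat on the tray floor.
- **Other things on the bench:** in the last top picture the scissors and dish look unmoved. The wash bottle was in view but I didn't measure it. The arm hid the dropper bottle there, but it was standing in place in a side picture taken during the case regrasp.
- **Disagreement:** the two cameras differed by 2 to 4 mm along the tray. I used a joint fit of both, and all the margins are larger than that except the calliper's. It had only about 5 to 6 mm of play at each end of its bay.

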